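# Unload the weighted glue-up

## Task

The glue has set: take the weighted stack on the white glue board apart and put everything where it belongs, lying flat, centred and square in its place. The block plane that served as a weight goes on its cork-lined rest, the small caul goes into the empty bay of the caul tray, and each glued-up blank goes to air on the bearers of the drying cradle made for its length, the long blank on the long cradle and the short blank on the short cradle.

Things in the scene. Friction and masses are not known exactly. Their poses are not given: they have to be found in the camera images.
- plane_mid (a point): Centre of the block plane (half-way up), the top thing of the stack, which lies across the others: a steel-grey hand plane, 160 long, 50 wide, 52 high overall, 0.7 kg. Flat sole 26 mm below this point; the sole plate is 7 thick and its straight cheeks, 50 apart, stand 30 above the sole along the middle of the length: pinch it there, across the width. x = along its length, y = across its width, z = up.
- caul_mid (a point): Centre of the small caul (plain block of light tan hardwood), second from the top: 100 long, 40 wide, 25 high. x = along its length, y = across its width, z = up.
- short_blank_mid (a point): Centre of the short glued-up blank (five narrow strips of wood side by side, the outer two dark, the middle one light), third from the top: 132 long, 50 wide, 28 high. x = along its length, y = across its width, z = up.
- long_blank_mid (a point): Centre of the long glued-up blank (three strips side by side, light, dark, light), the lowest of the stack: 170 long, 50 wide, 30 high. It lies on a fixed white board, 12 thick, on the bench; the plane lies about square across the caul and the blanks, whose lengths run about parallel. x = along its length, y = across its width, z = up.
- rest_seat (a point): Plane rest, fixed on the bench: plywood board, 196 by 90, lined with brown cork, with dark lips 10 high round a pocket of 180 by 74; the side lips are open for 80 mm in the middle for the fingers. This point: centre of the cork surface, 12 above the bench, on which the sole is to lie. x = along the pocket's length, z = up.
- tray_bay (a point): Empty bay of the caul tray, fixed on the bench: plywood tray, 136 by 134, with two bays side by side; the other bay holds a reddish caul, fixed, 22 high. The empty bay is 120 by 60 with lips 10 high, its side lips open for 62 mm in the middle for the fingers. This point: centre of the empty bay's floor, 5 above the bench, on which the caul is to lie. x = along the bay's length, z = up.
- long_seat (a point): Long drying cradle, fixed on the bench: plywood base, 202 by 86 by 10, with three round-topped bearers across it (60 apart, 70 long) and an upright board at each end, 186 between them, 12 higher than the bearers. This point: middle of the cradle at the height of the bearers' tops, 32 above the bench, on which the long blank is to lie. x = along the cradle's length, z = up.
- short_seat (a point): Short drying cradle, fixed on the bench: like the long one, but the base is 164 long, it has only two bearers, 76 apart, and the end boards are 148 apart. This point: middle of the cradle at the height of the bearers' tops, 32 above the bench, on which the short blank is to lie. x = along the cradle's length, z = up.

How it is judged:
By the outcome, as a careful person would: the job done as asked, in the order asked, and still so for the second after the job is handed in, with the robot touching nothing.
It also fails if it takes over 107 s, if anything falls off the work surface, if the arm or the gripper's body presses on something with over 40 N, if the wrist force passes 120 N, or if a joint passes its speed limit or range.

## Robot

A 7-joint arm with a two-finger parallel gripper is mounted at the origin on a cart in front of the work surface, level with it; the furniture and walls round the work are solid. World frame = base frame: x ahead of the robot, y to its left, z up, the work surface at z = 0. Lengths are in m, angles in rad, forces in N, time in s.
With the tool pointing down it reaches from about 0.425 to 0.925 m from the base axis. Payload 6.8 kg.
Tool frame: the origin (TCP) lies between the finger pads; the fingertips stand 11 mm ahead of it and the grasp point (between the pads) lies 8 mm behind it; z points along the fingers, y is the line along which they close (so a half turn about z gives the same grasp; the last joint's range is limited). The gripper opens to 85 mm and grips with 20 to 120 N. Pads are 22 mm wide; open, the fingers measure 114 mm over their backs; the gripper's body (76 mm by 85 mm) begins 54 mm behind the grasp point. The pads swing forward as they close: fully open they stand 13 mm farther back than shut.
Start: joints at [-1.211, 0.477, 0.022, 1.555, -0.011, 1.109, -0.083], TCP at [0.304, 0.602, 0.242] pointing down, gripper open.
Joint ranges: [-2.96, 2.96], [-0.34, 2.1], [-1.41, 1.46], [0.24, 2.44], [-1.37, 4.51], [0.17, 1.92], [-2.96, 2.96]. Speed limits (rad/s): [2.39, 2.39, 3.14, 3.14, 3.14, 3.14, 3.14].

## Interface

Orientations are given as a rotation vector (axis times angle).
In Python, from bench import r gives the robot as it stands.
- The arm moves only by the tool send_rows, never from a script. Its argument "deltas" is a list of rows, each an object of numbers: "dx", "dy", "dz": the shift along the world's x, y, z in mm; "rx", "ry", "rz": the turn, a rotation vector about the world's x, y, z in degrees. A call has 1 to 5 rows; each row is the pose to reach, as a shift and turn from the pose commanded when the call began; what a row does not reach only later rows make up. A row lasts 1/12 s, in which the tool goes at most 41.7 mm and 7.16 degrees, less where a joint would pass 70% of its speed; a pose out of reach is approached as far as the arm can. A call with a gripper value outside its range is refused whole. "jaw" is the finger opening in mm, from 0 to 85.4, set as the call begins (left out, the last holds). The fingers move at their own pace and stop on an object; "newtons" is the grip in N (left out, the last holds). Time passes only in rows, so rows that repeat a pose let the fingers close. It gives the time, the measured TCP pose, the force, the opening and the grip force at its end, in the units of the state.
- r.get_obs(): the state, without advancing time (a new reading comes with each control period).
- r.grab_frame(name): name is "scene" or "top"; returns a dict with "frame" (420x560x3 uint8, blue, green, red), "z_map" (420x560 float32, m along the optical axis (not along the pixel's ray), 0 where there is no reading), "vertical_fov" (degrees; the focal length in pixels is half the picture's height over the tangent of half this angle, whatever the lens; pixels are square), "cx", "cy" (the principal point, pixels), "distortion" ([k1, k2, p1, p2, k3] as OpenCV has them; the pictures are not rectified), "xyz" and "orientation" of the camera in the world. Camera axes: x right, y down, z forward; pixel columns grow to the right and rows downward; lengths in m; the calibration is good to about 2 mm. A picture is of the moment at which its call begins.
- r.hand_in(): hands the job in; it is judged then, once.
The state is a dict: "clock": time; "joints": joint angles; "qvel": joint speeds; "tau": joint torques, N m; "tcp_pos": TCP position; "orientation": TCP orientation; "contact_force": force on the tool from outside, world axes, zero at the start; "moment": the same for the moment, N m; "grip_width": finger opening in m; "gripper_force": force on a finger pad.
Only numpy, scipy, OpenCV 4.12 (cv2) and the standard library are available. Lean on these libraries where they do the work, as an engineer would, in place of code of your own. Each camera call takes 0.05 s, during which the arm holds its last target. There are 200 camera calls.

## Working session

There is one attempt and no reset: what is moved stays moved. The work goes in short steps, Python scripts to look and compute and a tool call to move; the robot and the scene stay as the last step left them, time stands still between calls to the robot, and variables do not carry over. Pictures are saved under pics/ and viewed, at most 14 in all, crops included, and the job is handed in when it is done.

Besides the shell and the picture viewer there is one more tool, called after ">>>" by a JSON object that holds its "api" and its "payload". send_rows: Moves the arm, as the interface text tells. Its arguments: {"type":"object","properties":{"deltas":{"type":"array","items":{"type":"object","properties":{"dx":{"type":"number"},"dy":{"type":"number"},"dz":{"type":"number"},"rx":{"type":"number"},"ry":{"type":"number"},"rz":{"type":"number"}}}},"jaw":{"type":"number"},"newtons":{"type":"number"}},"required":["deltas"]}

```bash
ls; mkdir -p pics; cat > h.py <<'E'
import numpy as np, cv2
from scipy.spatial.transform import Rotation as R
def cam(f):
    h=f['frame'].shape[0]; fl=h/2/np.tan(np.radians(f['vertical_fov'])/2)
    K=np.array([[fl,0,f['cx']],[0,fl,f['cy']],[0,0,1]])
    o=np.array(f['orientation']); M=R.from_rotvec(o).as_matrix() if o.shape==(3,) else (o if o.shape==(3,3) else R.from_quat(o).as_matrix())
    return K,np.array(f['distortion'],float),M,np.array(f['xyz'])
def rays(f,uv):
    K,d,M,t=cam(f)
    n=cv2.undistortPoints(np.array(uv,float).reshape(-1,1,2),K,d).reshape(-1,2)
    return np.c_[n,np.ones(len(n))]@M.T,t
def onplane(f,uv,z):
    r,t=rays(f,uv); return t+r*((z-t[2])/r[:,2])[:,None]
def cloud(f):
    h,w=f['z_map'].shape; u,v=np.meshgrid(np.arange(w),np.arange(h))
    r,t=rays(f,np.c_[u.ravel(),v.ravel()]); return (t+r*f['z_map'].reshape(-1,1)).reshape(h,w,3)
E
python3 - <<'E'
from h import *
from bench import r
import pickle
o=r.get_obs();print(o)
for n in('scene','top'):
    f=r.grab_frame(n);pickle.dump(f,open(n+'.pkl','wb'));cv2.imwrite(f'pics/{n}0.png',f['frame'])
    print(n,{k:f[k] for k in f if k not in('frame','z_map')},(f['z_map']>0).mean())
E
```

```text
pics
{'clock': 0.0, 'joints': array([-1.21109202,  0.47777737,  0.02236348,  1.55644801, -0.01149951,
        1.10926048, -0.08309719]), 'qvel': array([-0.00115339,  0.00012187,  0.00163102, -0.00056075, -0.00021087,
        0.00104725,  0.00020611]), 'tau': array([ 7.70651550e-04, -5.96467388e+01,  1.60809863e+00, -2.81205279e+01,
        1.24327355e-02,  9.34716052e-03, -2.68665900e-05]), 'tcp_pos': array([0.30414909, 0.60196916, 0.24134284]), 'orientation': array([-7.28074858e-01, -3.05578256e+00,  2.73908673e-03]), 'contact_force': array([ 0.19805103,  0.6909998 , -0.02404958]), 'moment': array([-0.00455741,  0.01825466, -0.03109092]), 'gripper_force': 0.0, 'grip_width': 0.08549772964415567}
scene {'vertical_fov': 48.55965389701949, 'cx': 277.0553586779607, 'cy': 210.33671071988243, 'distortion': array([-0.11606328,  0.        ,  0.        ,  0.        ,  0.        ]), 'xyz': array([-0.30797102, -0.3481176 ,  0.6807211 ]), 'orientation': array([-1.8641933 ,  1.16494588, -0.6284001 ])} 0.9959948979591837
top {'vertical_fov': 53.506417464403235, 'cx': 283.1966100959208, 'cy': 206.22179598932394, 'distortion': array([0.04274954, 0.        , 0.        , 0.        , 0.        ]), 'xyz': array([0.36214229, 0.08883794, 0.93113648]), 'orientation': array([-2.1848979 ,  2.13460527, -0.18475313])} 0.9957780612244898
```

View pics/scene0.png

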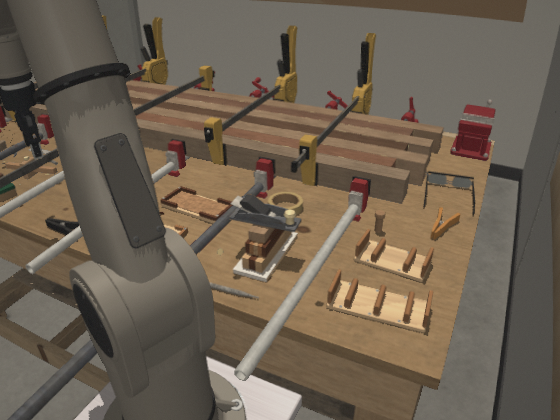

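View pics/top0.png

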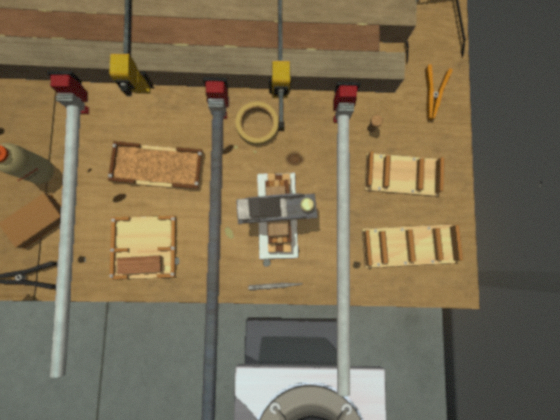

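The scene view shows the stack at about (265,235), the plane rest at (195,205), the cradles at (395,255) and (380,300), and clamp pipes crossing the bench. The top view shows the plane at (275,208), the board at (278,215), the rest at (155,165), the tray at (143,247) and the cradles at (403,174) and (410,246). Next I measure heights and the pipes, which are obstacles.

```bash
cat > m.py <<'E'
from h import *
import pickle
T=pickle.load(open('top.pkl','rb'));C=cloud(T)
def p(n,uv):
    print(n,*[np.round(C[v,u]*1000).astype(int).tolist() for u,v in uv])
p('pipeL',[(72,110),(68,200),(60,330)]);p('pipeM',[(217,110),(215,200),(212,300),(210,400)]);p('pipeR',[(345,110),(344,200),(344,300),(345,380)])
p('bench',[(30,100),(320,260),(230,250),(450,180)])
p('plane',[(245,208),(265,208),(307,205),(290,203)]);p('stack',[(278,188),(272,250),(279,178),(280,230),(265,250),(290,250)])
p('rest',[(155,165),(112,150)]);p('tray',[(143,232),(138,266)]);p('cr',[(403,174),(410,246),(389,173),(391,246)]);p('beams',[(200,60),(20,60),(123,68),(281,75),(215,90),(68,85),(345,95)])
p('left',[(15,155),(30,225)])
f=T
# cloud height image
Z=np.clip(C[:,:,2]*1000,0,255).astype(np.uint8)
S=pickle.load(open('scene.pkl','rb'));CS=cloud(S)
for n,u,v in [('sPlane',260,215),('sR',300,300),('sM',200,240),('sL',100,200),('sbench',380,340)]: print(n,np.round(CS[v,u]*1000).astype(int).tolist())
big=np.hstack([cv2.resize(T['frame'][130:280,90:330],(800,500),interpolation=3)]);cv2.imwrite('pics/c1.png',big)
cv2.imwrite('pics/c2.png',cv2.resize(S['frame'][165:335,150:450],(800,453),interpolation=3))
E
python3 m.py
```

```text
pipeL [685, 522, 53] [491, 515, 49] [230, 504, 52]
pipeM [698, 215, 52] [498, 210, 56] [291, 207, 54] [100, 202, 52]
pipeR [696, -61, 80] [506, -64, 53] [296, -64, 54] [141, -65, 53]
bench [726, 644, -3] [378, -20, -1] [396, 180, -1] [567, -317, -1]
plane [472, 142, 131] [473, 103, 136] [362, 89, 931] [489, 53, 101]
stack [521, 78, 92] [396, 87, 39] [552, 76, 42] [434, 72, 96] [397, 103, 12] [397, 49, 41]
rest [581, 353, 10] [609, 446, 21]
tray [431, 371, 4] [357, 370, 27]
cr [576, -206, 8] [412, -212, 29] [573, -168, 31] [412, -177, 8]
beams [775, 243, 124] [758, 595, 124] [711, 364, 208] [711, 79, 205] [720, 213, 106] [719, 509, 104] [718, -56, 107]
left [564, 582, 129] [439, 595, 33]
sPlane [453, 81, 122]
sR [361, -59, 1]
sM [388, 206, 57]
sL [-8, 23, 425]
sbench [326, -244, -1]
```

View pics/c1.png

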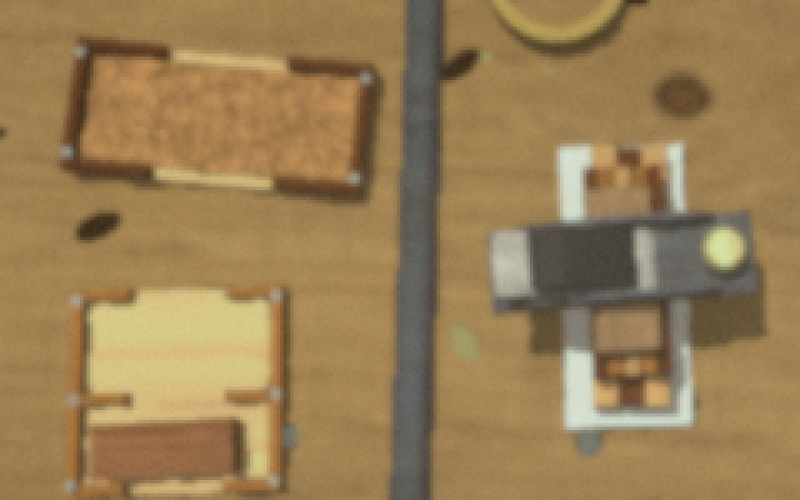

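View pics/c2.png

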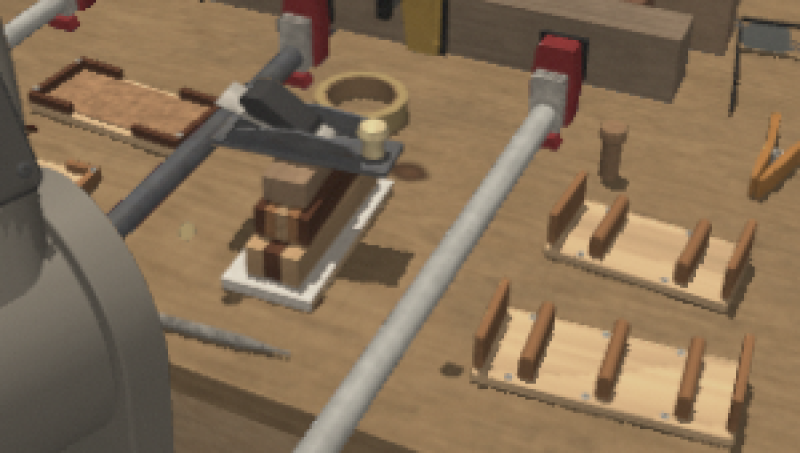

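The top crop gives the plane's sole corners at about (493,230), (750,212), (757,290) and (497,310) in crop pixels. The empty bay is the far (upper) half of the tray, and the long blank is centred on the board. The scene crop confirms the stack order and two or three bearers per cradle; the pipes' tops are only about 55 mm high.

```bash
cat > m2.py <<'E'
from h import *
import pickle,sys
def rect(P):
    c,s,a=cv2.minAreaRect((P[:,:2]*1000).astype(np.float32))
    if s[0]<s[1]: s=s[::-1];a+=90
    a=(a+90)%180-90
    return 'c %.1f %.1f  size %.1f x %.1f  ang %.1f'%(c[0],c[1],s[0],s[1],a)
def blob(f,C,box,z0,z1,col=None,open_=True):
    x0,x1,y0,y1=box
    m=(C[:,:,0]>x0)&(C[:,:,0]<x1)&(C[:,:,1]>y0)&(C[:,:,1]<y1)&(C[:,:,2]>z0)&(C[:,:,2]<z1)
    if col is not None: m&=col
    m=m.astype(np.uint8)
    if open_: m=cv2.morphologyEx(m,cv2.MORPH_OPEN,np.ones((3,3)))
    n,l,st,_=cv2.connectedComponentsWithStats(m)
    return l==1+np.argmax(st[1:,4])
if __name__=='__main__':
    T=pickle.load(open('top.pkl','rb'));S=pickle.load(open('scene.pkl','rb'))
    for nm,f in(('top',T),('scene',S)):
        C=cloud(f);hsv=cv2.cvtColor(f['frame'],cv2.COLOR_BGR2HSV)
        grey=hsv[:,:,1]<70
        print(nm)
        B={'rest':(.48,.68,.23,.49),'tray':(.31,.53,.25,.48),'long':(.34,.48,-.36,-.08),'short':(.5,.66,-.34,-.1)}
        for k,b in B.items():
            m=blob(f,C,b,.005,.06); P=C[m]; z=P[:,2]*1000
            print(k,rect(P),'n',m.sum(),'z pct 10/50/95',np.percentile(z,[10,50,95]).round(1))
            if k in('long','short'):
                q=P[z>24]; print('  uprights',rect(q),np.median(q[:,2])*1000)
        q=blob(f,C,(.4,.55,-.02,.2),.09,.16,grey); P=C[q]
        print('plane',rect(P),np.percentile(P[:,2]*1000,[5,50,95]).round(1))
        for k,z0,z1 in(('caul',.086,.105),('short',.061,.08),('long',.033,.05)):
            q=blob(f,C,(.35,.6,.03,.13),z0,z1,~grey,False); P=C[q]
            print(k,rect(P),len(P),np.median(P[:,2])*1000)
        q=blob(f,C,(.33,.6,0,.16),.006,.02,grey,False);print('board',rect(C[q]))
E
python3 m2.py
```

```text
top
rest c 580.3 350.3  size 199.2 x 92.5  ang 86.4 n 3701 z pct 10/50/95 [ 8.5 11.1 21.7]
tray c 360.2 371.2  size 93.0 x 36.8  ang -85.0 n 753 z pct 10/50/95 [23.3 25.8 28.3]
long c 414.5 -215.6  size 202.6 x 85.4  ang -85.3 n 3661 z pct 10/50/95 [ 7.   9.8 41.3]
  uprights c 414.4 -215.7  size 202.4 x 75.1  ang -85.4 30.71001788827399
short c 576.4 -203.0  size 165.6 x 87.9  ang 86.7 n 2816 z pct 10/50/95 [ 7.   9.8 42. ]
  uprights c 576.3 -202.8  size 165.2 x 77.1  ang 86.7 31.546142580095804
plane c 480.1 80.8  size 159.1 x 55.1  ang -83.7 [ 99.2 119.7 145. ]
caul c 438.9 76.0  size 40.9 x 29.1  ang -85.7 293 93.64851812479546
short c 433.4 72.0  size 45.9 x 43.5  ang -87.3 193 68.60281417409509
long c 403.5 72.5  size 46.9 x 18.7  ang -88.5 202 40.51372757385502
board c 421.7 74.2  size 84.8 x 82.4  ang -86.2
scene
rest c 579.3 351.5  size 199.5 x 96.3  ang 86.5 n 1362 z pct 10/50/95 [ 9.8 12.6 22.6]
tray c 450.8 321.7  size 38.6 x 30.8  ang -88.9 n 84 z pct 10/50/95 [ 7.2 13.2 16.5]
long c 412.8 -214.2  size 203.2 x 89.2  ang -85.3 n 3223 z pct 10/50/95 [ 8.6 10.8 42.6]
  uprights c 410.9 -214.4  size 202.9 x 76.0  ang -85.7 32.098230006308846
short c 576.0 -201.2  size 164.2 x 92.6  ang 86.1 n 1913 z pct 10/50/95 [ 8.3 11.1 42.8]
  uprights c 573.7 -200.9  size 164.4 x 78.3  ang 86.5 32.10019242014134
plane c 477.1 81.0  size 159.3 x 55.4  ang -84.4 [ 98.8 115.3 144.5]
caul c 439.4 76.7  size 40.2 x 36.1  ang -83.8 200 94.22832094707474
short c 451.7 75.6  size 85.4 x 51.8  ang 4.4 334 69.70161041935269
long c 464.4 73.1  size 147.7 x 51.9  ang -0.4 386 41.50426373825072
board c 473.9 77.7  size 194.1 x 83.8  ang 2.9
```

Heights from both views agree with the text (caul top 94, short blank top 69, long blank top 41, bearers 32). I move over the plane next, turning the tool -57°.

>>> {"api": "send_rows", "payload": {"deltas": [{"dx": 12, "dy": -35, "rz": -4}, {"dx": 24, "dy": -70, "rz": -8}, {"dx": 36, "dy": -105, "rz": -12}, {"dx": 48, "dy": -140, "rz": -16}, {"dx": 60, "dy": -174, "rz": -20}], "jaw": 85, "newtons": 50}}

```text
$.deltas[0]: bad value
```

>>> {"api": "send_rows", "payload": {"deltas": [{"dx": 12, "dy": -35, "rz": -4}, {"dx": 24, "dy": -70, "rz": -8}, {"dx": 36, "dy": -105, "rz": -12}, {"dx": 48, "dy": -140, "rz": -16}, {"dx": 60, "dy": -174, "rz": -20}]}}

```text
$.deltas[0]: bad value
```

>>> {"api": "send_rows", "payload": {"deltas": [{"dx": 11, "dy": -35, "rz": -4}, {"dx": 22, "dy": -70, "rz": -8}, {"dx": 33, "dy": -105, "rz": -12}, {"dx": 44, "dy": -140, "rz": -16}, {"dx": 55, "dy": -173, "rz": -17}]}}

```text
$.deltas[0]: bad value
```

```bash
cat > s.py <<'E'
from h import *
from bench import r
o=r.get_obs();M=R.from_rotvec(o['orientation']).as_matrix()
print('t',o['clock'],'tcp',(o['tcp_pos']*1000).round(1),'yang %.2f tilt'%np.degrees(np.arctan2(M[1,1],M[0,1])),M[:,2].round(4),'q7',o['joints'][6].round(2),'w',round(o['grip_width']*1000,1),'F',o['contact_force'].round(1),'g',o['gripper_force'])
E
python3 s.py
python3 - <<'E'
from m2 import *
for nm in('top','scene'):
    f=pickle.load(open(nm+'.pkl','rb'));C=cloud(f)
    m=(C[:,:,0]>.32)&(C[:,:,0]<.52)&(C[:,:,1]>.26)&(C[:,:,1]<.48)&(C[:,:,2]>.0095)&(C[:,:,2]<.03)
    m=blob(f,C,(.32,.52,.26,.48),.008,.03,None,False) if 0 else m
    P=C[m];print(nm,rect(P),len(P))
    hsv=cv2.cvtColor(f['frame'],cv2.COLOR_BGR2HSV)
    m2=blob(f,C,(.4,.5,.28,.46),.001,.02,hsv[:,:,2]>150); print('floor',rect(C[m2]),np.median(C[m2][:,2]))
E
```

```text
t 0.1 tcp [304.2 602.  241.4] yang 63.20 tilt [-6.0e-04 -1.5e-03 -1.0e+00] q7 -0.08 w 85.3 F [ 0.5 -0.3  0.4] g 0.0
top c 398.6 368.7  size 137.0 x 132.7  ang -87.5 1590
floor c 433.0 365.7  size 127.1 x 65.9  ang -89.1 0.004045857353929649
scene c 450.8 322.2  size 39.0 x 30.8  ang -88.9 65
floor c 447.4 320.2  size 31.5 x 10.4  ang 39.9 0.005310277367778005
```

>>> {"api": "send_rows", "payload": {"deltas": [{"dx": 12, "dy": -35, "dz": 0, "rx": 0, "ry": 0, "rz": -4}, {"dx": 24, "dy": -70, "dz": 0, "rx": 0, "ry": 0, "rz": -8}, {"dx": 36, "dy": -105, "dz": 0, "rx": 0, "ry": 0, "rz": -12}, {"dx": 48, "dy": -140, "dz": 0, "rx": 0, "ry": 0, "rz": -16}, {"dx": 60, "dy": -174, "dz": 0, "rx": 0, "ry": 0, "rz": -20}], "jaw": 85, "newtons": 50}}

```text
clock: 0.52
tcp_pos: [0.3646, 0.4263, 0.2419]
orientation: [-1.253, -2.881, 0.001]
contact_force: [1.4, -0.2, 0.7]
grip_width: 0.0852
gripper_force: 0.0
```

>>> {"api": "send_rows", "payload": {"deltas": [{"dx": 12, "dy": -35, "dz": 0, "rx": 0, "ry": 0, "rz": -4}, {"dx": 24, "dy": -70, "dz": 0, "rx": 0, "ry": 0, "rz": -8}, {"dx": 36, "dy": -105, "dz": 0, "rx": 0, "ry": 0, "rz": -12}, {"dx": 48, "dy": -140, "dz": 0, "rx": 0, "ry": 0, "rz": -16}, {"dx": 60, "dy": -174, "dz": 0, "rx": 0, "ry": 0, "rz": -20}]}}

```text
clock: 0.93
tcp_pos: [0.4244, 0.2524, 0.2422]
orientation: [-1.734, -2.619, 0.0]
contact_force: [1.2, 0.3, 1.1]
grip_width: 0.0854
gripper_force: 0.0
```

>>> {"api": "send_rows", "payload": {"deltas": [{"dx": 11, "dy": -35, "dz": 0, "rx": 0, "ry": 0, "rz": -4}, {"dx": 22, "dy": -70, "dz": 0, "rx": 0, "ry": 0, "rz": -8}, {"dx": 33, "dy": -105, "dz": 0, "rx": 0, "ry": 0, "rz": -12}, {"dx": 44, "dy": -140, "dz": 0, "rx": 0, "ry": 0, "rz": -16}, {"dx": 55, "dy": -173, "dz": 0, "rx": 0, "ry": 0, "rz": -17}]}}

```text
clock: 1.35
tcp_pos: [0.4793, 0.0793, 0.2423]
orientation: [-2.103, -2.334, 0.0]
contact_force: [0.7, 0.5, -0.3]
grip_width: 0.085
gripper_force: 0.0
```

```bash
python3 s.py
python3 - <<'E'
from h import *
import pickle
f=pickle.load(open('top.pkl','rb'))
cv2.imwrite('pics/c3.png',cv2.resize(f['frame'][210:285,95:190],(760,600),interpolation=2))
E
```

```text
t 1.35 tcp [479.3  79.3 242.3] yang 5.96 tilt [-2.e-04  1.e-04 -1.e+00] q7 -0.1 w 85.0 F [ 0.7  0.5 -0.3] g 0.0
```

View pics/c3.png

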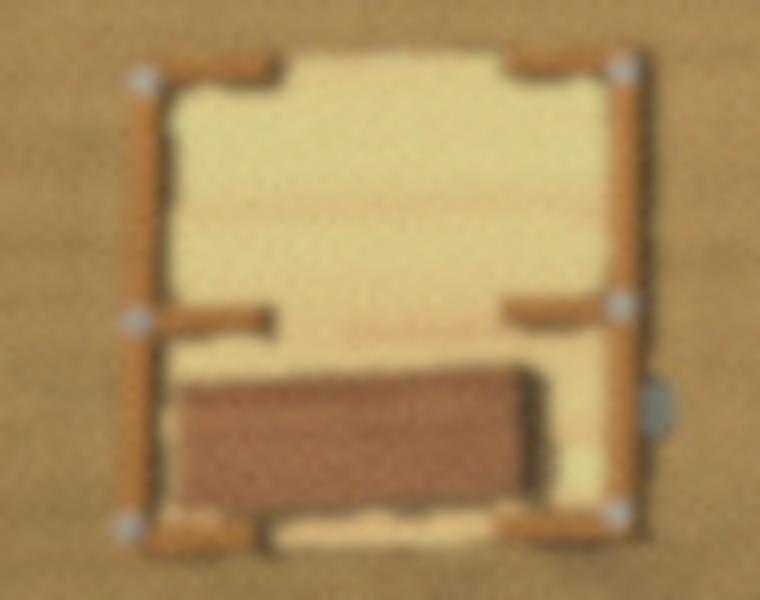

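The crop shows the bay's four lip screws at crop pixels (143,80), (622,68), (135,320) and (620,304). I descend on the plane and close.

>>> {"api": "send_rows", "payload": {"deltas": [{"dx": 0, "dy": 1, "dz": -35, "rx": 0, "ry": 0, "rz": 0}, {"dx": 0, "dy": 2, "dz": -70, "rx": 0, "ry": 0, "rz": 0}, {"dx": 0, "dy": 2, "dz": -100, "rx": 0, "ry": 0, "rz": 0}, {"dx": 0, "dy": 2, "dz": -120, "rx": 0, "ry": 0, "rz": 0}, {"dx": 0, "dy": 2, "dz": -131, "rx": 0, "ry": 0, "rz": 0}]}}

```text
clock: 1.77
tcp_pos: [0.4775, 0.0829, 0.1087]
orientation: [-2.097, -2.337, 0.006]
contact_force: [0.6, -0.5, 1.1]
grip_width: 0.085
gripper_force: 0.0
```

>>> {"api": "send_rows", "payload": {"deltas": [{"dx": 0, "dy": 0, "dz": 0, "rx": 0, "ry": 0, "rz": 0}, {"dx": 0, "dy": 0, "dz": 0, "rx": 0, "ry": 0, "rz": 0}, {"dx": 0, "dy": 0, "dz": 0, "rx": 0, "ry": 0, "rz": 0}, {"dx": 0, "dy": 0, "dz": 0, "rx": 0, "ry": 0, "rz": 0}, {"dx": 0, "dy": 0, "dz": 0, "rx": 0, "ry": 0, "rz": 0}], "jaw": 42, "newtons": 50}}

```text
clock: 2.18
tcp_pos: [0.4797, 0.0837, 0.1126]
orientation: [2.098, 2.338, 0.002]
contact_force: [-3.7, -0.9, 7.9]
grip_width: 0.0479
gripper_force: 54.1
```

```bash
python3 s.py
python3 - <<'E'
from m2 import *
f=pickle.load(open('top.pkl','rb'))
uv=np.array([(143,80),(622,68),(135,320),(620,304)])/8+[95-.44,210-.44]
P=onplane(f,uv,.015)*1000;print(P.round(1),P.mean(0).round(1))
for a,b in((0,1),(2,3),(0,2),(1,3)):
    d=P[a]-P[b];print(np.linalg.norm(d[:2]).round(1),np.degrees(np.arctan2(d[1],d[0])).round(1))
E
```

```text
t 2.1833 tcp [479.7  83.7 112.6] yang 6.19 tilt [ 0.0011  0.001  -1.    ] q7 0.02 w 47.9 F [-3.7 -0.9  7.9] g 54.0995229897635
[[455.7 434.9  15. ]
 [462.  307.1  15. ]
 [391.  431.8  15. ]
 [397.8 303.7  15. ]] [426.6 369.4  15. ]
128.0 92.8
128.2 93.0
64.8 2.8
64.3 3.0
```

Plane gripped. I lift it and carry it over the rest.

>>> {"api": "send_rows", "payload": {"deltas": [{"dx": 0, "dy": 0, "dz": 5, "rx": 0, "ry": 0, "rz": 0}, {"dx": 0, "dy": 0, "dz": 18, "rx": 0, "ry": 0, "rz": 0}, {"dx": 0, "dy": 0, "dz": 40, "rx": 0, "ry": 0, "rz": 0}, {"dx": 0, "dy": 0, "dz": 65, "rx": 0, "ry": 0, "rz": 0}, {"dx": 5, "dy": 15, "dz": 80, "rx": 0, "ry": 0, "rz": 0}]}}

```text
clock: 2.6
tcp_pos: [0.4838, 0.0952, 0.1932]
orientation: [2.103, 2.333, -0.001]
contact_force: [1.4, -0.0, -7.3]
grip_width: 0.0483
gripper_force: 54.0
```

>>> {"api": "send_rows", "payload": {"deltas": [{"dx": 10, "dy": 27, "dz": 0, "rx": 0, "ry": 0, "rz": -2}, {"dx": 20, "dy": 57, "dz": 0, "rx": 0, "ry": 0, "rz": -4}, {"dx": 33, "dy": 92, "dz": 0, "rx": 0, "ry": 0, "rz": -6}, {"dx": 46, "dy": 127, "dz": 0, "rx": 0, "ry": 0, "rz": -8}, {"dx": 59, "dy": 162, "dz": 0, "rx": 0, "ry": 0, "rz": -9.7}]}}

```text
clock: 3.02
tcp_pos: [0.5431, 0.262, 0.1912]
orientation: [-2.29, -2.15, 0.001]
contact_force: [1.3, 0.0, -7.1]
grip_width: 0.0478
gripper_force: 54.0
```

>>> {"api": "send_rows", "payload": {"deltas": [{"dx": 12, "dy": 32, "dz": 0, "rx": 0, "ry": 0, "rz": 0}, {"dx": 22, "dy": 60, "dz": 0, "rx": 0, "ry": 0, "rz": 0}, {"dx": 31, "dy": 80, "dz": 0, "rx": 0, "ry": 0, "rz": 0}, {"dx": 36, "dy": 93, "dz": 0, "rx": 0, "ry": 0, "rz": 0}, {"dx": 36, "dy": 93, "dz": 0, "rx": 0, "ry": 0, "rz": 0}]}}

```text
clock: 3.43
tcp_pos: [0.5786, 0.3582, 0.1904]
orientation: [-2.282, -2.157, -0.001]
contact_force: [0.1, 1.3, -7.6]
grip_width: 0.0477
gripper_force: 54.0
```

>>> {"api": "send_rows", "payload": {"deltas": [{"dx": 0, "dy": 0, "dz": -20, "rx": 0, "ry": 0, "rz": 0}, {"dx": 0, "dy": 0, "dz": -50, "rx": 0, "ry": 0, "rz": 0}, {"dx": 0, "dy": 0, "dz": -80, "rx": 0, "ry": 0, "rz": 0}, {"dx": 0, "dy": 0, "dz": -100, "rx": 0, "ry": 0, "rz": 0}, {"dx": 0, "dy": 0, "dz": -110, "rx": 0, "ry": 0, "rz": 0}]}}

```text
clock: 3.85
tcp_pos: [0.5767, 0.3516, 0.0775]
orientation: [-2.288, -2.152, 0.01]
contact_force: [-0.7, -0.7, -7.4]
grip_width: 0.0483
gripper_force: 54.0
```

```bash
python3 s.py;python3 - <<'E'
from h import *
from bench import r
f=r.grab_frame('scene');cv2.imwrite('pics/s1.png',cv2.resize(f['frame'][110:280,130:340],(740,600),interpolation=3))
E
```

```text
t 3.85 tcp [576.7 351.6  77.5] yang -3.51 tilt [-0.0053 -0.0041 -1.    ] q7 -0.47 w 48.3 F [-0.7 -0.7 -7.4] g 53.95815381190914
```

View pics/s1.png

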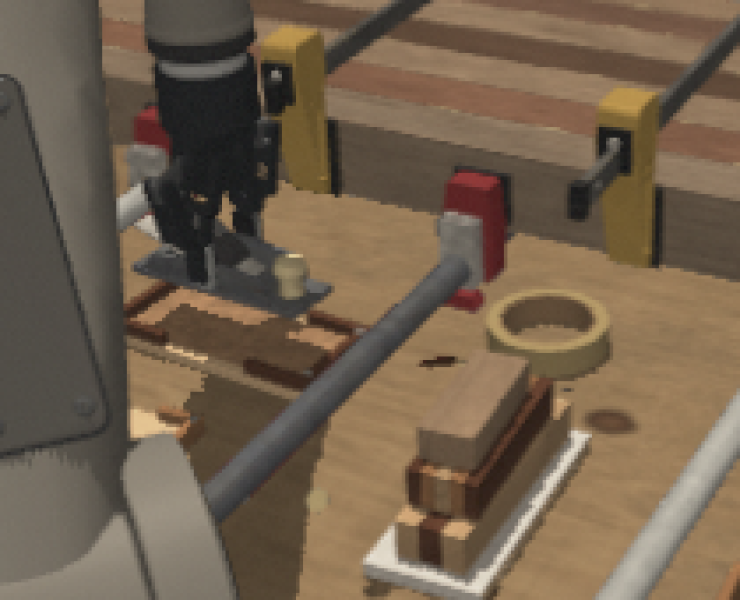

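The plane hangs level over the rest and the rest of the stack is undisturbed. I lower it.

>>> {"api": "send_rows", "payload": {"deltas": [{"dx": 1, "dy": 0.5, "dz": -15, "rx": 0, "ry": 0, "rz": 0}, {"dx": 1, "dy": 0.5, "dz": -30, "rx": 0, "ry": 0, "rz": 0}, {"dx": 1, "dy": 0.5, "dz": -40, "rx": 0, "ry": 0, "rz": 0}, {"dx": 1, "dy": 0.5, "dz": -45, "rx": 0, "ry": 0, "rz": 0}, {"dx": 1, "dy": 0.5, "dz": -48, "rx": 0, "ry": 0, "rz": 0}]}}

```text
clock: 4.32
tcp_pos: [0.58, 0.3538, 0.0324]
orientation: [-2.288, -2.152, 0.002]
contact_force: [0.8, -0.5, -7.2]
grip_width: 0.0482
gripper_force: 54.0
```

>>> {"api": "send_rows", "payload": {"deltas": [{"dx": 0, "dy": 0, "dz": -1, "rx": 0, "ry": 0, "rz": 0}, {"dx": 0, "dy": 0, "dz": -2, "rx": 0, "ry": 0, "rz": 0}, {"dx": 0, "dy": 0, "dz": -3, "rx": 0, "ry": 0, "rz": 0}, {"dx": 0, "dy": 0, "dz": -3, "rx": 0, "ry": 0, "rz": 0}, {"dx": 0, "dy": 0, "dz": -3, "rx": 0, "ry": 0, "rz": 0}]}}

```text
clock: 4.73
tcp_pos: [0.5806, 0.3542, 0.0308]
orientation: [2.288, 2.152, 0.001]
contact_force: [-1.0, 0.9, -7.0]
grip_width: 0.0482
gripper_force: 54.0
```

```bash
python3 s.py
```

```text
t 4.7333 tcp [580.6 354.2  30.8] yang -3.50 tilt [ 6.e-04  5.e-04 -1.e+00] q7 -0.45 w 48.2 F [-1.   0.9 -7. ] g 53.974318593973294
```

>>> {"api": "send_rows", "payload": {"deltas": [{"dx": 0, "dy": -0.5, "dz": -1, "rx": 0, "ry": 0, "rz": 0}, {"dx": 0, "dy": -0.5, "dz": -1.5, "rx": 0, "ry": 0, "rz": 0}, {"dx": 0, "dy": -0.5, "dz": -2, "rx": 0, "ry": 0, "rz": 0}, {"dx": 0, "dy": -0.5, "dz": -2, "rx": 0, "ry": 0, "rz": 0}]}}

```text
clock: 5.07
tcp_pos: [0.5807, 0.3538, 0.0298]
orientation: [-2.288, -2.152, -0.002]
contact_force: [-3.2, -1.2, 4.7]
grip_width: 0.0477
gripper_force: 55.5
```

```bash
python3 s.py
```

```text
t 5.0667 tcp [580.7 353.8  29.8] yang -3.50 tilt [ 6.e-04  1.e-03 -1.e+00] q7 -0.45 w 47.7 F [-3.2 -1.2  4.7] g 55.5372928318684
```

>>> {"api": "send_rows", "payload": {"deltas": [{"dx": 0, "dy": 0, "dz": 1.5, "rx": 0, "ry": 0, "rz": 0}, {"dx": 0, "dy": 0, "dz": 1.5, "rx": 0, "ry": 0, "rz": 0}, {"dx": 0, "dy": 0, "dz": 1.5, "rx": 0, "ry": 0, "rz": 0}, {"dx": 0, "dy": 0, "dz": 1.5, "rx": 0, "ry": 0, "rz": 0}], "jaw": 70}}

```text
clock: 5.4
tcp_pos: [0.5809, 0.3537, 0.0302]
orientation: [2.288, 2.152, 0.002]
contact_force: [1.0, 0.2, -0.7]
grip_width: 0.0702
gripper_force: 0.0
```

>>> {"api": "send_rows", "payload": {"deltas": [{"dx": 0, "dy": 0, "dz": 15, "rx": 0, "ry": 0, "rz": 0}, {"dx": 0, "dy": 0, "dz": 50, "rx": 0, "ry": 0, "rz": 0}, {"dx": 0, "dy": 0, "dz": 90, "rx": 0, "ry": 0, "rz": 0}, {"dx": 0, "dy": 0, "dz": 130, "rx": 0, "ry": 0, "rz": 0}, {"dx": 0, "dy": 0, "dz": 170, "rx": 0, "ry": 0, "rz": 0}]}}

```text
clock: 5.82
tcp_pos: [0.5804, 0.3531, 0.2028]
orientation: [2.289, 2.152, 0.001]
contact_force: [0.5, 1.1, 0.7]
grip_width: 0.0701
gripper_force: 0.0
```

>>> {"api": "send_rows", "payload": {"deltas": [{"dx": -20, "dy": 30, "dz": 10, "rx": 0, "ry": 0, "rz": 6}, {"dx": -42, "dy": 60, "dz": 20, "rx": 0, "ry": 0, "rz": 12}, {"dx": -64, "dy": 90, "dz": 30, "rx": 0, "ry": 0, "rz": 18}, {"dx": -86, "dy": 120, "dz": 30, "rx": 0, "ry": 0, "rz": 24}, {"dx": -108, "dy": 150, "dz": 30, "rx": 0, "ry": 0, "rz": 30}], "jaw": 85}}

```text
clock: 6.23
tcp_pos: [0.4718, 0.5049, 0.2324]
orientation: [1.647, 2.675, 0.005]
contact_force: [-0.5, 1.1, -0.6]
grip_width: 0.0849
gripper_force: 0.0
```

>>> {"api": "send_rows", "payload": {"deltas": [{"dx": -22, "dy": 30, "dz": 0, "rx": 0, "ry": 0, "rz": 6}, {"dx": -42, "dy": 60, "dz": 0, "rx": 0, "ry": 0, "rz": 12}, {"dx": -64, "dy": 80, "dz": 0, "rx": 0, "ry": 0, "rz": 18}, {"dx": -86, "dy": 95, "dz": 0, "rx": 0, "ry": 0, "rz": 24}, {"dx": -108, "dy": 95, "dz": 0, "rx": 0, "ry": 0, "rz": 30}]}}

```text
clock: 6.65
tcp_pos: [0.3618, 0.6019, 0.2306]
orientation: [-0.893, -3.012, -0.004]
contact_force: [-0.6, -1.4, -0.2]
grip_width: 0.0848
gripper_force: 0.0
```

```bash
python3 s.py;cat > look.py <<'E'
from m2 import *
from bench import r
import sys
def look(n):
    for nm in('top','scene'):
        f=r.grab_frame(nm);pickle.dump(f,open(nm+n+'.pkl','wb'))
    return
look(sys.argv[1])
for nm in('top','scene'):
    f=pickle.load(open(nm+sys.argv[1]+'.pkl','rb'));C=cloud(f);g=cv2.cvtColor(f['frame'],cv2.COLOR_BGR2HSV)[:,:,1]<70
    print(nm)
    for k,b,z0,z1,c in(('plane',(.48,.68,.23,.49),.014,.08,g),('caul',(.38,.56,.03,.13),.086,.105,None),('short',(.36,.58,.03,.13),.061,.08,None),('long',(.36,.6,.03,.13),.033,.05,None)):
        try:
            P=C[blob(f,C,b,z0,z1,c,k=='caul')];print(k,rect(P),len(P),np.percentile(P[:,2]*1000,[5,50,95]).round(1))
        except Exception as e: print(k,'none')
E
python3 look.py 1; python3 -c "
import pickle,cv2
cv2.imwrite('pics/t1.png',cv2.resize(pickle.load(open('top1.pkl','rb'))['frame'][130:280,90:330],(800,500),interpolation=3))"
```

```text
t 6.65 tcp [361.8 601.9 230.6] yang 56.97 tilt [ 2.0e-04  2.4e-03 -1.0e+00] q7 -0.08 w 84.8 F [-0.6 -1.4 -0.2] g 0.0
top
plane c 580.1 357.7  size 171.1 x 49.7  ang 86.7 1603 [16.2 37.3 62. ]
caul c 474.1 79.8  size 100.0 x 39.9  ang 5.6 958 [91.  93.5 95.9]
short c 477.0 76.6  size 132.0 x 49.9  ang 4.4 513 [66.  68.6 71.3]
long c 402.8 71.5  size 48.9 x 17.3  ang -88.4 202 [37.8 40.5 42.9]
scene
plane c 579.0 349.9  size 191.9 x 59.3  ang 83.8 876 [16.3 33.8 61.9]
caul c 472.9 80.1  size 103.3 x 41.0  ang 5.8 508 [88.5 94.7 96.7]
short c 476.3 74.9  size 135.0 x 50.8  ang 1.9 434 [62.8 69.7 78.1]
long c 474.8 74.4  size 171.2 x 52.8  ang 0.9 439 [33.9 41.6 48.2]
```

View pics/t1.png

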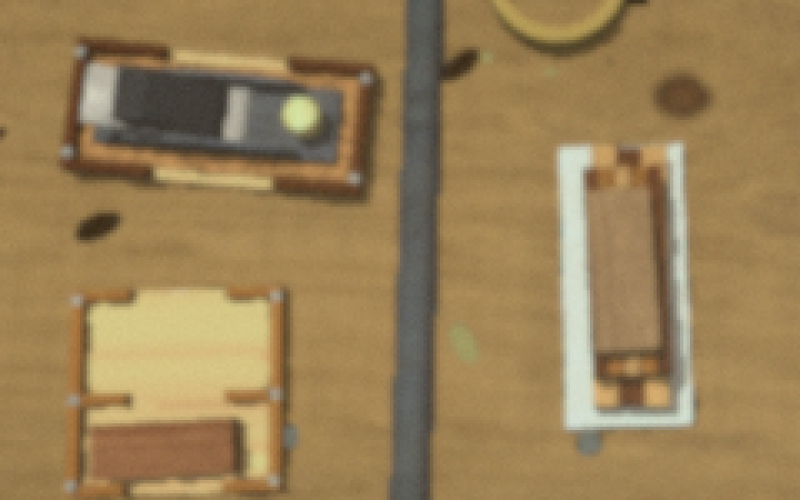

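The plane lies in the rest's pocket (crop x 80–342) and the caul is now fully visible at about (628,265). I check the plane's end positions along the pocket.

```bash
python3 - <<'E'
from m2 import *
for n in('top1','scene1'):
    f=pickle.load(open(n+'.pkl','rb'));C=cloud(f);g=cv2.cvtColor(f['frame'],cv2.COLOR_BGR2HSV)[:,:,1]<70
    a=np.radians(86.45);u=np.array([np.cos(a),np.sin(a)]);v=np.array([u[1],-u[0]])
    D=C[:,:,:2]-[.580,.351]; U=D@u*1000;V=D@v*1000;Z=C[:,:,2]*1000
    for z0,z1 in((15.5,24),(24,80)):
        m=g&(abs(U)<88)&(abs(V)<40)&(Z>z0)&(Z<z1);m=cv2.morphologyEx(m.astype(np.uint8),cv2.MORPH_OPEN,np.ones((2,2)))>0
        print(n,z0,'U',np.percentile(U[m],[0,1,99,100]).round(1),'V',np.percentile(V[m],[0,1,99,100]).round(1),m.sum())
    # lips by dark colour/height: lip tops z~22
    m=(abs(U)<102)&(abs(V)<48)&(Z>17)&(Z<26)&~g
    print('lips U',np.percentile(U[m],[0,1,99,100]).round(1),'V',np.percentile(V[m],[0,1,99,100]).round(1))
E
```

```text
top1 15.5 U [-275.1  -79.6   72.    75.8] V [-201.2  -24.3   20.7   22.5] 418
top1 24 U [-275.1  -61.8   73.9   88.1] V [-201.2  -25.    22.5   23.1] 1043
lips U [-100.2  -99.4   98.    99. ] V [-45.8 -45.4  45.4  46.2]
scene1 15.5 U [-752.8  -93.2   74.5   76.5] V [-843.   -28.2   22.3   25.2] 228
scene1 24 U [-752.8  -53.2   71.4   94. ] V [-843.   -26.9   23.3   25.1] 579
lips U [-98.9 -98.5  99.8 101.8] V [-47.8 -47.6  44.6  46.6]
```

>>> {"api": "send_rows", "payload": {"deltas": [{"dx": 7, "dy": -30, "dz": 0, "rx": 0, "ry": 0, "rz": 3}, {"dx": 14, "dy": -66, "dz": 0, "rx": 0, "ry": 0, "rz": 6}, {"dx": 21, "dy": -104, "dz": 0, "rx": 0, "ry": 0, "rz": 9}, {"dx": 29, "dy": -142, "dz": 0, "rx": 0, "ry": 0, "rz": 12}, {"dx": 37, "dy": -180, "dz": 0, "rx": 0, "ry": 0, "rz": 15}]}}

```text
clock: 7.17
tcp_pos: [0.4026, 0.4158, 0.2307]
orientation: [0.505, 3.099, 0.001]
contact_force: [1.2, 0.3, -0.3]
grip_width: 0.0849
gripper_force: 0.0
```

>>> {"api": "send_rows", "payload": {"deltas": [{"dx": 7, "dy": -38, "dz": 0, "rx": 0, "ry": 0, "rz": 3}, {"dx": 14, "dy": -76, "dz": 0, "rx": 0, "ry": 0, "rz": 6}, {"dx": 21, "dy": -114, "dz": 0, "rx": 0, "ry": 0, "rz": 9}, {"dx": 29, "dy": -152, "dz": 0, "rx": 0, "ry": 0, "rz": 12}, {"dx": 37, "dy": -190, "dz": 0, "rx": 0, "ry": 0, "rz": 15}]}}

```text
clock: 7.58
tcp_pos: [0.4392, 0.2256, 0.2309]
orientation: [0.097, 3.139, 0.001]
contact_force: [2.1, 0.5, 0.4]
grip_width: 0.0855
gripper_force: 0.0
```

>>> {"api": "send_rows", "payload": {"deltas": [{"dx": 9, "dy": -36, "dz": 0, "rx": 0, "ry": 0, "rz": 3}, {"dx": 18, "dy": -72, "dz": 0, "rx": 0, "ry": 0, "rz": 6}, {"dx": 27, "dy": -105, "dz": 0, "rx": 0, "ry": 0, "rz": 8}, {"dx": 35, "dy": -130, "dz": -20, "rx": 0, "ry": 0, "rz": 8.7}, {"dx": 35.5, "dy": -148, "dz": -50, "rx": 0, "ry": 0, "rz": 8.7}]}}

```text
clock: 8.0
tcp_pos: [0.478, 0.0768, 0.183]
orientation: [-0.132, 3.13, 0.002]
contact_force: [0.6, -0.0, -0.5]
grip_width: 0.0846
gripper_force: 0.0
```

>>> {"api": "send_rows", "payload": {"deltas": [{"dx": 0, "dy": 0, "dz": -10, "rx": 0, "ry": 0, "rz": 0}, {"dx": 0, "dy": 0, "dz": -20, "rx": 0, "ry": 0, "rz": 0}, {"dx": 0, "dy": 0, "dz": -30, "rx": 0, "ry": 0, "rz": 0}, {"dx": 0, "dy": 0, "dz": -40, "rx": 0, "ry": 0, "rz": 0}, {"dx": 0, "dy": 0, "dz": -40, "rx": 0, "ry": 0, "rz": 0}]}}

```text
clock: 8.42
tcp_pos: [0.4732, 0.0815, 0.1385]
orientation: [0.145, -3.136, 0.0]
contact_force: [-0.1, -0.5, 0.5]
grip_width: 0.0849
gripper_force: 0.0
```

```bash
python3 s.py
```

```text
t 8.4167 tcp [473.2  81.5 138.5] yang 95.30 tilt [-1.8e-03 -3.0e-04 -1.0e+00] q7 1.44 w 84.9 F [-0.1 -0.5  0.5] g 0.0
```

>>> {"api": "send_rows", "payload": {"deltas": [{"dx": 0, "dy": -0.5, "dz": -20, "rx": 0, "ry": 0, "rz": 0}, {"dx": 0, "dy": -1, "dz": -40, "rx": 0, "ry": 0, "rz": 0}, {"dx": 0, "dy": -1, "dz": -50, "rx": 0, "ry": 0, "rz": 0}, {"dx": 0, "dy": -1, "dz": -52, "rx": 0, "ry": 0, "rz": 0}, {"dx": 0, "dy": -1, "dz": -52, "rx": 0, "ry": 0, "rz": 0}]}}

```text
clock: 8.83
tcp_pos: [0.4738, 0.0799, 0.0877]
orientation: [0.143, -3.137, 0.0]
contact_force: [-0.1, 0.6, 1.6]
grip_width: 0.0851
gripper_force: 0.0
```

>>> {"api": "send_rows", "payload": {"deltas": [{"dx": 0, "dy": 0, "dz": 0, "rx": 0, "ry": 0, "rz": 0}, {"dx": 0, "dy": 0, "dz": 0, "rx": 0, "ry": 0, "rz": 0}, {"dx": 0, "dy": 0, "dz": 0, "rx": 0, "ry": 0, "rz": 0}, {"dx": 0, "dy": 0, "dz": 0, "rx": 0, "ry": 0, "rz": 0}, {"dx": 0, "dy": 0, "dz": 0, "rx": 0, "ry": 0, "rz": 0}], "jaw": 30, "newtons": 40}}

```text
clock: 9.25
tcp_pos: [0.4745, 0.0797, 0.0887]
orientation: [-0.142, 3.137, 0.001]
contact_force: [-1.4, -0.9, 6.6]
grip_width: 0.0388
gripper_force: 40.6
```

>>> {"api": "send_rows", "payload": {"deltas": [{"dx": 0, "dy": 0, "dz": 0, "rx": 0, "ry": 0, "rz": 0}, {"dx": 0, "dy": 0, "dz": 0, "rx": 0, "ry": 0, "rz": 0}]}}

```text
clock: 9.42
tcp_pos: [0.4745, 0.0798, 0.0887]
orientation: [-0.142, 3.137, 0.001]
contact_force: [-1.0, -0.1, 6.6]
grip_width: 0.0394
gripper_force: 40.6
```

```bash
python3 s.py
```

```text
t 9.4167 tcp [474.5  79.8  88.7] yang 95.19 tilt [ 1.4e-03  7.0e-04 -1.0e+00] q7 1.47 w 39.4 F [-1.  -0.1  6.6] g 40.625377893447876
```

>>> {"api": "send_rows", "payload": {"deltas": [{"dx": 0, "dy": 0, "dz": 5, "rx": 0, "ry": 0, "rz": 0}, {"dx": 0, "dy": 0, "dz": 20, "rx": 0, "ry": 0, "rz": 0}, {"dx": 0, "dy": 0, "dz": 45, "rx": 0, "ry": 0, "rz": 0}, {"dx": 0, "dy": 0, "dz": 70, "rx": 0, "ry": 0, "rz": -6}, {"dx": 0, "dy": 5, "dz": 80, "rx": 0, "ry": 0, "rz": -12}]}}

```text
clock: 9.83
tcp_pos: [0.4751, 0.0837, 0.1708]
orientation: [0.197, 3.132, 0.002]
contact_force: [0.5, -0.6, -0.1]
grip_width: 0.0394
gripper_force: 40.5
```

>>> {"api": "send_rows", "payload": {"deltas": [{"dx": -4, "dy": 20, "dz": 0, "rx": 0, "ry": 0, "rz": -6.5}, {"dx": -8, "dy": 46, "dz": 0, "rx": 0, "ry": 0, "rz": -13}, {"dx": -12, "dy": 74, "dz": 0, "rx": 0, "ry": 0, "rz": -19.5}, {"dx": -16, "dy": 104, "dz": 0, "rx": 0, "ry": 0, "rz": -26}, {"dx": -20, "dy": 134, "dz": 0, "rx": 0, "ry": 0, "rz": -32.5}]}}

```text
clock: 10.25
tcp_pos: [0.4534, 0.2195, 0.1682]
orientation: [1.066, 2.955, 0.0]
contact_force: [0.5, 0.4, -1.1]
grip_width: 0.0392
gripper_force: 40.5
```

>>> {"api": "send_rows", "payload": {"deltas": [{"dx": -5, "dy": 30, "dz": 0, "rx": 0, "ry": 0, "rz": -6.5}, {"dx": -10, "dy": 60, "dz": 0, "rx": 0, "ry": 0, "rz": -13}, {"dx": -15, "dy": 90, "dz": 0, "rx": 0, "ry": 0, "rz": -19.5}, {"dx": -20, "dy": 115, "dz": 0, "rx": 0, "ry": 0, "rz": -26}, {"dx": -25, "dy": 135, "dz": 0, "rx": 0, "ry": 0, "rz": -32.5}]}}

```text
clock: 10.67
tcp_pos: [0.428, 0.356, 0.168]
orientation: [-1.847, -2.541, -0.001]
contact_force: [0.3, -0.1, -1.2]
grip_width: 0.039
gripper_force: 40.5
```

>>> {"api": "send_rows", "payload": {"deltas": [{"dx": -2, "dy": 15, "dz": 0, "rx": 0, "ry": 0, "rz": -6.5}, {"dx": -2, "dy": 15, "dz": -20, "rx": 0, "ry": 0, "rz": -13}, {"dx": -2, "dy": 15, "dz": -50, "rx": 0, "ry": 0, "rz": -15.3}, {"dx": -2, "dy": 15, "dz": -80, "rx": 0, "ry": 0, "rz": -15.3}, {"dx": -2, "dy": 15, "dz": -100, "rx": 0, "ry": 0, "rz": -15.3}]}}

```text
clock: 11.08
tcp_pos: [0.4256, 0.368, 0.0657]
orientation: [2.164, 2.277, -0.004]
contact_force: [-0.3, -0.1, -1.0]
grip_width: 0.0389
gripper_force: 40.5
```

>>> {"api": "send_rows", "payload": {"deltas": [{"dx": 0, "dy": 0, "dz": -10, "rx": 0, "ry": 0, "rz": 0}, {"dx": 0, "dy": 0, "dz": -20, "rx": 0, "ry": 0, "rz": 0}, {"dx": 0, "dy": 0, "dz": -20, "rx": 0, "ry": 0, "rz": 0}, {"dx": 0, "dy": 0, "dz": -20, "rx": 0, "ry": 0, "rz": 0}]}}

```text
clock: 11.42
tcp_pos: [0.4273, 0.3686, 0.0483]
orientation: [-2.165, -2.277, -0.001]
contact_force: [0.8, 0.4, -0.3]
grip_width: 0.0392
gripper_force: 40.4
```

```bash
python3 s.py
```

```text
t 11.4167 tcp [427.3 368.6  48.3] yang 2.88 tilt [ 4.e-04  4.e-04 -1.e+00] q7 -0.5 w 39.2 F [ 0.8  0.4 -0.3] g 40.44813394546509
```

>>> {"api": "send_rows", "payload": {"deltas": [{"dx": 0, "dy": 0, "dz": -12, "rx": 0, "ry": 0, "rz": 0}, {"dx": 0, "dy": 0, "dz": -20, "rx": 0, "ry": 0, "rz": 0}, {"dx": 0, "dy": 0, "dz": -23, "rx": 0, "ry": 0, "rz": 0}, {"dx": 0, "dy": 0, "dz": -24.5, "rx": 0, "ry": 0, "rz": 0}, {"dx": 0, "dy": 0, "dz": -24.5, "rx": 0, "ry": 0, "rz": 0}]}}

```text
clock: 11.83
tcp_pos: [0.4265, 0.3683, 0.0238]
orientation: [-2.164, -2.276, 0.001]
contact_force: [-3.2, -1.5, 8.3]
grip_width: 0.0389
gripper_force: 41.4
```

>>> {"api": "send_rows", "payload": {"deltas": [{"dx": 0, "dy": 0, "dz": -0.7, "rx": 0, "ry": 0, "rz": 0}, {"dx": 0, "dy": 0, "dz": -1, "rx": 0, "ry": 0, "rz": 0}, {"dx": 0, "dy": 0, "dz": -1, "rx": 0, "ry": 0, "rz": 0}]}}

```text
clock: 12.08
tcp_pos: [0.4265, 0.3684, 0.0237]
orientation: [-2.164, -2.276, 0.001]
contact_force: [-5.7, -4.0, 17.4]
grip_width: 0.0388
gripper_force: 42.6
```

```bash
python3 s.py
```

```text
t 12.0833 tcp [426.5 368.4  23.7] yang 2.89 tilt [-1.3e-03  4.0e-04 -1.0e+00] q7 -0.48 w 38.8 F [-5.7 -4.  17.4] g 42.558560371398926
```

>>> {"api": "send_rows", "payload": {"deltas": [{"dx": 0.5, "dy": 0, "dz": 2, "rx": 0, "ry": 0, "rz": 0}, {"dx": 0.5, "dy": 0, "dz": 2, "rx": 0, "ry": 0, "rz": 0}, {"dx": 0.5, "dy": 0, "dz": 2, "rx": 0, "ry": 0, "rz": 0}, {"dx": 0.5, "dy": 0, "dz": 2, "rx": 0, "ry": 0, "rz": 0}], "jaw": 56}}

```text
clock: 12.42
tcp_pos: [0.4274, 0.3685, 0.0242]
orientation: [2.165, 2.277, 0.0]
contact_force: [-0.5, -0.5, 0.5]
grip_width: 0.0557
gripper_force: 0.0
```

>>> {"api": "send_rows", "payload": {"deltas": [{"dx": 0, "dy": 0, "dz": 15, "rx": 0, "ry": 0, "rz": 0}, {"dx": 0, "dy": 0, "dz": 50, "rx": 0, "ry": 0, "rz": 0}, {"dx": 0, "dy": 0, "dz": 90, "rx": 0, "ry": 0, "rz": 0}, {"dx": 0, "dy": 0, "dz": 130, "rx": 0, "ry": 0, "rz": 0}, {"dx": 0, "dy": 0, "dz": 170, "rx": 0, "ry": 0, "rz": 0}]}}

```text
clock: 12.83
tcp_pos: [0.4271, 0.368, 0.1957]
orientation: [2.165, 2.276, -0.002]
contact_force: [-0.4, 0.9, 0.2]
grip_width: 0.0562
gripper_force: 0.0
```

>>> {"api": "send_rows", "payload": {"deltas": [{"dx": -8, "dy": 35, "dz": 8, "rx": 0, "ry": 0, "rz": 6}, {"dx": -16, "dy": 70, "dz": 16, "rx": 0, "ry": 0, "rz": 12}, {"dx": -24, "dy": 105, "dz": 24, "rx": 0, "ry": 0, "rz": 18}, {"dx": -32, "dy": 140, "dz": 30, "rx": 0, "ry": 0, "rz": 24}, {"dx": -40, "dy": 175, "dz": 30, "rx": 0, "ry": 0, "rz": 30}], "jaw": 85}}

```text
clock: 13.25
tcp_pos: [0.3871, 0.5456, 0.2257]
orientation: [-1.495, -2.763, -0.004]
contact_force: [1.0, -0.1, -0.3]
grip_width: 0.0849
gripper_force: 0.0
```

>>> {"api": "send_rows", "payload": {"deltas": [{"dx": -10, "dy": 25, "dz": 0, "rx": 0, "ry": 0, "rz": 6}, {"dx": -20, "dy": 50, "dz": 0, "rx": 0, "ry": 0, "rz": 12}, {"dx": -30, "dy": 60, "dz": 0, "rx": 0, "ry": 0, "rz": 18}, {"dx": -30, "dy": 60, "dz": 0, "rx": 0, "ry": 0, "rz": 24}, {"dx": -30, "dy": 60, "dz": 0, "rx": 0, "ry": 0, "rz": 30}]}}

```text
clock: 13.67
tcp_pos: [0.3556, 0.6047, 0.2233]
orientation: [-0.724, -3.056, 0.001]
contact_force: [0.1, -0.5, 0.1]
grip_width: 0.0849
gripper_force: 0.0
```

```bash
python3 look.py 2; python3 s.py; python3 - <<'E'
from m2 import *
f=pickle.load(open('top2.pkl','rb'));C=cloud(f);P=C[blob(f,C,(.39,.47,.3,.44),.022,.04)];print('caul in bay',rect(P),np.median(P[:,2]))
cv2.imwrite('pics/t2.png',cv2.resize(f['frame'][130:280,90:330],(800,500),interpolation=3))
E
```

```text
top
plane c 580.1 357.3  size 170.8 x 49.9  ang 86.4 1597 [16.2 37.4 61.8]
caul none
short c 476.8 76.5  size 131.5 x 50.0  ang 4.4 1488 [66.1 68.6 71.1]
long c 403.5 71.5  size 48.9 x 18.6  ang -88.4 204 [38.  40.6 43.2]
scene
plane c 579.3 356.1  size 173.0 x 55.7  ang 86.6 868 [16.6 34.3 61.8]
caul none
short c 476.2 77.6  size 136.9 x 52.0  ang 4.2 810 [63.8 69.6 71.7]
long c 476.9 72.4  size 176.3 x 50.6  ang -0.6 430 [34.  41.5 48.4]
t 13.7667 tcp [357.2 603.4 223.6] yang 62.97 tilt [-6.e-04 -7.e-04 -1.e+00] q7 0.04 w 84.9 F [-0.8 -0.3  0.1] g 0.0
caul in bay c 426.9 367.4  size 99.5 x 40.5  ang -87.1 0.0286496281943871
```

View pics/t2.png

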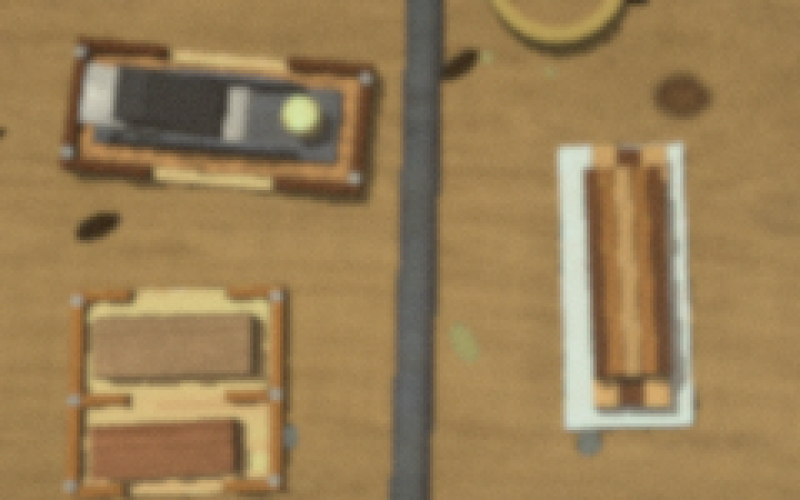

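The caul sits centred in the bay and the plane is centred on its cork. The short blank is now uncovered at crop (628,272). I go and take it.

>>> {"api": "send_rows", "payload": {"deltas": [{"dx": 7, "dy": -30, "dz": 0, "rx": 0, "ry": 0, "rz": 2}, {"dx": 15, "dy": -66, "dz": 0, "rx": 0, "ry": 0, "rz": 4}, {"dx": 23, "dy": -104, "dz": 0, "rx": 0, "ry": 0, "rz": 7}, {"dx": 31, "dy": -142, "dz": 0, "rx": 0, "ry": 0, "rz": 9}, {"dx": 39, "dy": -180, "dz": 0, "rx": 0, "ry": 0, "rz": 12}]}}

```text
clock: 14.18
tcp_pos: [0.3967, 0.4213, 0.2241]
orientation: [-0.417, -3.114, 0.0]
contact_force: [0.7, -0.7, 0.3]
grip_width: 0.085
gripper_force: 0.0
```

>>> {"api": "send_rows", "payload": {"deltas": [{"dx": 8, "dy": -38, "dz": 0, "rx": 0, "ry": 0, "rz": 2}, {"dx": 16, "dy": -76, "dz": 0, "rx": 0, "ry": 0, "rz": 5}, {"dx": 24, "dy": -114, "dz": 0, "rx": 0, "ry": 0, "rz": 7}, {"dx": 32, "dy": -152, "dz": 0, "rx": 0, "ry": 0, "rz": 9}, {"dx": 40, "dy": -190, "dz": 0, "rx": 0, "ry": 0, "rz": 12}]}}

```text
clock: 14.6
tcp_pos: [0.4365, 0.2313, 0.2244]
orientation: [0.09, 3.14, 0.001]
contact_force: [1.3, -0.7, -0.1]
grip_width: 0.085
gripper_force: 0.0
```

>>> {"api": "send_rows", "payload": {"deltas": [{"dx": 9, "dy": -36, "dz": 0, "rx": 0, "ry": 0, "rz": 3}, {"dx": 18, "dy": -72, "dz": 0, "rx": 0, "ry": 0, "rz": 5}, {"dx": 27, "dy": -108, "dz": 0, "rx": 0, "ry": 0, "rz": 7.3}, {"dx": 36, "dy": -138, "dz": -20, "rx": 0, "ry": 0, "rz": 7.3}, {"dx": 40.5, "dy": -156.5, "dz": -55, "rx": 0, "ry": 0, "rz": 7.3}]}}

```text
clock: 15.02
tcp_pos: [0.4806, 0.0735, 0.1721]
orientation: [-0.101, 3.131, 0.003]
contact_force: [1.3, 0.9, -0.1]
grip_width: 0.0852
gripper_force: 0.0
```

>>> {"api": "send_rows", "payload": {"deltas": [{"dx": 0, "dy": 0, "dz": -20, "rx": 0, "ry": 0, "rz": 0}, {"dx": 0, "dy": 0, "dz": -40, "rx": 0, "ry": 0, "rz": 0}, {"dx": 0, "dy": 0, "dz": -60, "rx": 0, "ry": 0, "rz": 0}, {"dx": 0, "dy": 0, "dz": -60, "rx": 0, "ry": 0, "rz": 0}, {"dx": 0, "dy": 0, "dz": -60, "rx": 0, "ry": 0, "rz": 0}]}}

```text
clock: 15.43
tcp_pos: [0.4763, 0.0765, 0.1089]
orientation: [0.11, -3.138, 0.001]
contact_force: [1.2, 0.6, 0.2]
grip_width: 0.0847
gripper_force: 0.0
```

```bash
python3 s.py
```

```text
t 15.4333 tcp [476.3  76.5 108.9] yang 94.03 tilt [-2.1e-03 -9.0e-04 -1.0e+00] q7 1.48 w 84.7 F [1.2 0.6 0.2] g 0.0
```

>>> {"api": "send_rows", "payload": {"deltas": [{"dx": 0, "dy": 0.5, "dz": -20, "rx": 0, "ry": 0, "rz": 0}, {"dx": 0, "dy": 0.5, "dz": -38, "rx": 0, "ry": 0, "rz": 0}, {"dx": 0, "dy": 0.5, "dz": -46, "rx": 0, "ry": 0, "rz": 0}, {"dx": 0, "dy": 0.5, "dz": -48.5, "rx": 0, "ry": 0, "rz": 0}, {"dx": 0, "dy": 0.5, "dz": -48.5, "rx": 0, "ry": 0, "rz": 0}]}}

```text
clock: 15.85
tcp_pos: [0.4772, 0.0775, 0.0613]
orientation: [-0.114, 3.139, 0.0]
contact_force: [0.3, -0.2, 0.6]
grip_width: 0.0853
gripper_force: 0.0
```

>>> {"api": "send_rows", "payload": {"deltas": [{"dx": 0, "dy": 0, "dz": 0, "rx": 0, "ry": 0, "rz": 0}, {"dx": 0, "dy": 0, "dz": 0, "rx": 0, "ry": 0, "rz": 0}, {"dx": 0, "dy": 0, "dz": 0, "rx": 0, "ry": 0, "rz": 0}, {"dx": 0, "dy": 0, "dz": 0, "rx": 0, "ry": 0, "rz": 0}, {"dx": 0, "dy": 0, "dz": 0, "rx": 0, "ry": 0, "rz": 0}], "jaw": 40, "newtons": 40}}

```text
clock: 16.27
tcp_pos: [0.4775, 0.0776, 0.0618]
orientation: [-0.115, 3.138, 0.001]
contact_force: [-1.2, 0.6, 5.1]
grip_width: 0.0492
gripper_force: 41.0
```

>>> {"api": "send_rows", "payload": {"deltas": [{"dx": 0, "dy": 0, "dz": 0, "rx": 0, "ry": 0, "rz": 0}, {"dx": 0, "dy": 0, "dz": 0, "rx": 0, "ry": 0, "rz": 0}]}}

```text
clock: 16.43
tcp_pos: [0.4775, 0.0777, 0.0618]
orientation: [-0.115, 3.138, 0.001]
contact_force: [-1.5, -0.9, 6.5]
grip_width: 0.049
gripper_force: 41.0
```

```bash
python3 s.py
```

```text
t 16.4333 tcp [477.5  77.7  61.8] yang 94.19 tilt [ 1.4e-03  6.0e-04 -1.0e+00] q7 1.52 w 49.0 F [-1.5 -0.9  6.5] g 40.99627196788788
```

>>> {"api": "send_rows", "payload": {"deltas": [{"dx": 0, "dy": 0, "dz": 5, "rx": 0, "ry": 0, "rz": 0}, {"dx": 0, "dy": 0, "dz": 20, "rx": 0, "ry": 0, "rz": 0}, {"dx": 0, "dy": 0, "dz": 50, "rx": 0, "ry": 0, "rz": 0}, {"dx": 0, "dy": 0, "dz": 80, "rx": 0, "ry": 0, "rz": -6}, {"dx": 0, "dy": -5, "dz": 100, "rx": 0, "ry": 0, "rz": -12}]}}

```text
clock: 16.85
tcp_pos: [0.4775, 0.0733, 0.1635]
orientation: [0.22, 3.132, 0.003]
contact_force: [1.3, 0.9, -0.1]
grip_width: 0.0488
gripper_force: 42.2
```

>>> {"api": "send_rows", "payload": {"deltas": [{"dx": 8, "dy": -22, "dz": 0, "rx": 0, "ry": 0, "rz": -6.5}, {"dx": 16, "dy": -46, "dz": 0, "rx": 0, "ry": 0, "rz": -13}, {"dx": 25, "dy": -72, "dz": 0, "rx": 0, "ry": 0, "rz": -19.5}, {"dx": 34, "dy": -98, "dz": 0, "rx": 0, "ry": 0, "rz": -26}, {"dx": 43, "dy": -124, "dz": 0, "rx": 0, "ry": 0, "rz": -32.5}]}}

```text
clock: 17.27
tcp_pos: [0.5199, -0.0525, 0.1614]
orientation: [1.09, 2.946, 0.001]
contact_force: [0.9, -0.1, -1.2]
grip_width: 0.049
gripper_force: 42.2
```

>>> {"api": "send_rows", "payload": {"deltas": [{"dx": 9, "dy": -26, "dz": 0, "rx": 0, "ry": 0, "rz": -6.5}, {"dx": 18, "dy": -52, "dz": 0, "rx": 0, "ry": 0, "rz": -13}, {"dx": 27, "dy": -78, "dz": 0, "rx": 0, "ry": 0, "rz": -19.5}, {"dx": 36, "dy": -104, "dz": 0, "rx": 0, "ry": 0, "rz": -26}, {"dx": 44, "dy": -128, "dz": 0, "rx": 0, "ry": 0, "rz": -32.5}]}}

```text
clock: 17.68
tcp_pos: [0.5641, -0.181, 0.1613]
orientation: [1.872, 2.523, 0.001]
contact_force: [-0.6, -0.4, -1.1]
grip_width: 0.0488
gripper_force: 42.2
```

>>> {"api": "send_rows", "payload": {"deltas": [{"dx": 6, "dy": -14, "dz": 0, "rx": 0, "ry": 0, "rz": -6.5}, {"dx": 11.5, "dy": -23.5, "dz": 0, "rx": 0, "ry": 0, "rz": -13}, {"dx": 11.5, "dy": -23.5, "dz": 0, "rx": 0, "ry": 0, "rz": -19.5}, {"dx": 11.5, "dy": -23.5, "dz": -20, "rx": 0, "ry": 0, "rz": -20.6}, {"dx": 11.5, "dy": -23.5, "dz": -50, "rx": 0, "ry": 0, "rz": -20.6}]}}

```text
clock: 18.1
tcp_pos: [0.5776, -0.2039, 0.1131]
orientation: [2.285, 2.149, 0.005]
contact_force: [1.6, -0.2, -1.5]
grip_width: 0.0491
gripper_force: 42.2
```

>>> {"api": "send_rows", "payload": {"deltas": [{"dx": 0, "dy": 0, "dz": -15, "rx": 0, "ry": 0, "rz": 0}, {"dx": 0, "dy": 0, "dz": -30, "rx": 0, "ry": 0, "rz": 0}, {"dx": 0, "dy": 0, "dz": -30, "rx": 0, "ry": 0, "rz": 0}, {"dx": 0, "dy": 0, "dz": -30, "rx": 0, "ry": 0, "rz": 0}, {"dx": 0, "dy": 0, "dz": -30, "rx": 0, "ry": 0, "rz": 0}]}}

```text
clock: 18.52
tcp_pos: [0.5759, -0.2033, 0.0819]
orientation: [2.286, 2.154, 0.001]
contact_force: [0.2, -0.3, -0.7]
grip_width: 0.0488
gripper_force: 42.1
```

```bash
python3 s.py;python3 - <<'E'
from h import *
from bench import r
f=r.grab_frame('scene');cv2.imwrite('pics/s3.png',cv2.resize(f['frame'][150:340,240:460],(695,600),interpolation=3))
E
```

```text
t 18.5167 tcp [ 575.9 -203.3   81.9] yang -3.41 tilt [ 1.2e-03 -3.0e-04 -1.0e+00] q7 0.63 w 48.8 F [ 0.2 -0.3 -0.7] g 42.125810980796814
```

View pics/s3.png

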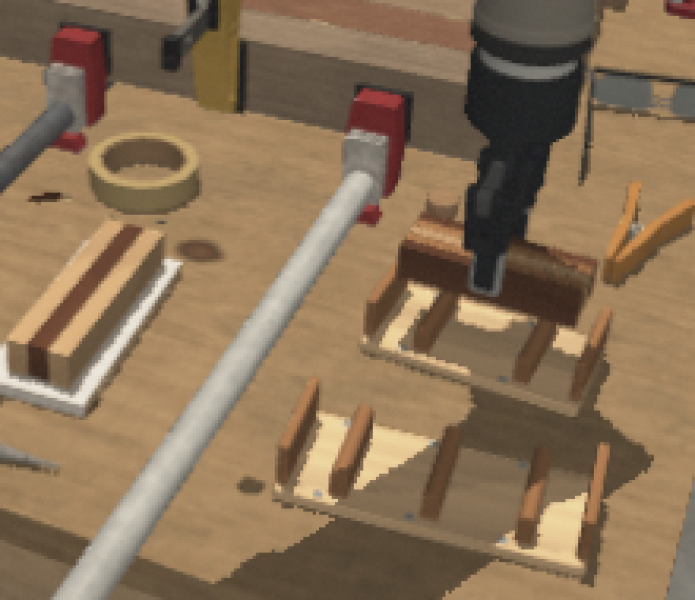

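The short blank hangs level and square over its cradle, between the end boards. I lower it.

>>> {"api": "send_rows", "payload": {"deltas": [{"dx": 0.3, "dy": 0.3, "dz": -12, "rx": 0, "ry": 0, "rz": 0}, {"dx": 0.3, "dy": 0.3, "dz": -22, "rx": 0, "ry": 0, "rz": 0}, {"dx": 0.3, "dy": 0.3, "dz": -27, "rx": 0, "ry": 0, "rz": 0}, {"dx": 0.3, "dy": 0.3, "dz": -29, "rx": 0, "ry": 0, "rz": 0}, {"dx": 0.3, "dy": 0.3, "dz": -30, "rx": 0, "ry": 0, "rz": 0}]}}

```text
clock: 18.98
tcp_pos: [0.5751, -0.2021, 0.0517]
orientation: [-2.285, -2.152, -0.001]
contact_force: [-8.4, 6.2, 26.3]
grip_width: 0.0489
gripper_force: 45.4
```

>>> {"api": "send_rows", "payload": {"deltas": [{"dx": 0, "dy": 0, "dz": -0.5, "rx": 0, "ry": 0, "rz": 0}, {"dx": 0, "dy": 0, "dz": -1, "rx": 0, "ry": 0, "rz": 0}, {"dx": 0, "dy": 0, "dz": -1, "rx": 0, "ry": 0, "rz": 0}]}}

```text
clock: 19.23
tcp_pos: [0.5751, -0.2022, 0.0517]
orientation: [-2.285, -2.152, -0.002]
contact_force: [-8.8, 5.6, 26.5]
grip_width: 0.049
gripper_force: 45.3
```

```bash
python3 s.py
```

```text
t 19.2333 tcp [ 575.1 -202.2   51.7] yang -3.42 tilt [-8.0e-04  3.1e-03 -1.0e+00] q7 0.66 w 49.0 F [-8.8  5.6 26.5] g 45.290459990501404
```

>>> {"api": "send_rows", "payload": {"deltas": [{"dx": 0.8, "dy": -0.8, "dz": 2, "rx": 0, "ry": 0, "rz": 0}, {"dx": 0.8, "dy": -0.8, "dz": 2, "rx": 0, "ry": 0, "rz": 0}, {"dx": 0.8, "dy": -0.8, "dz": 2, "rx": 0, "ry": 0, "rz": 0}, {"dx": 0.8, "dy": -0.8, "dz": 2, "rx": 0, "ry": 0, "rz": 0}], "jaw": 68}}

```text
clock: 19.57
tcp_pos: [0.5763, -0.2035, 0.0513]
orientation: [-2.286, -2.154, 0.001]
contact_force: [-1.2, 0.1, -0.6]
grip_width: 0.0682
gripper_force: 0.0
```

>>> {"api": "send_rows", "payload": {"deltas": [{"dx": 0, "dy": 0, "dz": 15, "rx": 0, "ry": 0, "rz": 0}, {"dx": 0, "dy": 0, "dz": 50, "rx": 0, "ry": 0, "rz": 0}, {"dx": 0, "dy": 0, "dz": 90, "rx": 0, "ry": 0, "rz": 0}, {"dx": 0, "dy": 0, "dz": 125, "rx": 0, "ry": 0, "rz": 6}, {"dx": 0, "dy": 0, "dz": 150, "rx": 0, "ry": 0, "rz": 12}]}}

```text
clock: 19.98
tcp_pos: [0.5771, -0.2045, 0.2058]
orientation: [2.042, 2.383, 0.001]
contact_force: [0.6, -0.5, 0.2]
grip_width: 0.0676
gripper_force: 0.0
```

```bash
python3 s.py; python3 look.py 3|grep -v plane; python3 - <<'E'
from m2 import *
for n in('top3','scene3'):
    f=pickle.load(open(n+'.pkl','rb'));C=cloud(f);P=C[blob(f,C,(.5,.65,-.32,-.1),.048,.075)];print('short',rect(P),np.percentile(P[:,2]*1000,[5,50,95]))
E
```

```text
t 19.9833 tcp [ 577.1 -204.5  205.8] yang 8.81 tilt [ 0.0029 -0.0017 -1.    ] q7 0.72 w 67.6 F [ 0.6 -0.5  0.2] g 0.0
top
caul none
short none
long c 478.1 73.4  size 167.8 x 49.0  ang 1.5 1786 [38.1 40.6 43.1]
scene
caul none
short none
long c 476.4 75.1  size 173.9 x 52.3  ang 1.5 1039 [36.1 41.5 43.7]
short c 574.9 -202.6  size 133.4 x 52.8  ang 87.6 [54.87375216 58.43173786 60.8231596 ]
short c 573.6 -201.2  size 132.8 x 55.1  ang 87.3 [50.48487864 59.24227719 61.90684302]
```

>>> {"api": "send_rows", "payload": {"deltas": [{"dx": -8, "dy": 22, "dz": 0, "rx": 0, "ry": 0, "rz": 6.5}, {"dx": -16, "dy": 46, "dz": 0, "rx": 0, "ry": 0, "rz": 13}, {"dx": -25, "dy": 72, "dz": 0, "rx": 0, "ry": 0, "rz": 19.5}, {"dx": -34, "dy": 98, "dz": 0, "rx": 0, "ry": 0, "rz": 26}, {"dx": -43, "dy": 124, "dz": 0, "rx": 0, "ry": 0, "rz": 32.5}], "jaw": 85}}

```text
clock: 20.5
tcp_pos: [0.5325, -0.0785, 0.2017]
orientation: [-1.294, -2.862, 0.001]
contact_force: [-1.1, 0.5, 0.3]
grip_width: 0.0851
gripper_force: 0.0
```

>>> {"api": "send_rows", "payload": {"deltas": [{"dx": -9, "dy": 26, "dz": 0, "rx": 0, "ry": 0, "rz": 6.5}, {"dx": -18, "dy": 52, "dz": 0, "rx": 0, "ry": 0, "rz": 13}, {"dx": -27, "dy": 78, "dz": -10, "rx": 0, "ry": 0, "rz": 19.5}, {"dx": -36, "dy": 104, "dz": -25, "rx": 0, "ry": 0, "rz": 26}, {"dx": -45, "dy": 130, "dz": -40, "rx": 0, "ry": 0, "rz": 32.5}]}}

```text
clock: 20.92
tcp_pos: [0.4879, 0.0516, 0.1618]
orientation: [0.442, 3.11, 0.001]
contact_force: [0.3, 0.2, -0.8]
grip_width: 0.0848
gripper_force: 0.0
```

>>> {"api": "send_rows", "payload": {"deltas": [{"dx": -6, "dy": 14, "dz": -20, "rx": 0, "ry": 0, "rz": 6.5}, {"dx": -11, "dy": 24, "dz": -40, "rx": 0, "ry": 0, "rz": 13}, {"dx": -11, "dy": 24, "dz": -60, "rx": 0, "ry": 0, "rz": 17.9}, {"dx": -11, "dy": 24, "dz": -80, "rx": 0, "ry": 0, "rz": 17.9}, {"dx": -11, "dy": 24, "dz": -90, "rx": 0, "ry": 0, "rz": 17.9}]}}

```text
clock: 21.33
tcp_pos: [0.4759, 0.0743, 0.0699]
orientation: [0.04, -3.138, 0.002]
contact_force: [-0.9, -0.5, 0.5]
grip_width: 0.0847
gripper_force: 0.0
```

>>> {"api": "send_rows", "payload": {"deltas": [{"dx": 0, "dy": 0, "dz": 0, "rx": 0, "ry": 0, "rz": 0}, {"dx": 0, "dy": 0, "dz": 0, "rx": 0, "ry": 0, "rz": 0}]}}

```text
clock: 21.5
tcp_pos: [0.4774, 0.074, 0.0718]
orientation: [0.039, -3.14, 0.001]
contact_force: [0.9, 0.1, -0.4]
grip_width: 0.0851
gripper_force: 0.0
```

```bash
python3 s.py
```

```text
t 21.5 tcp [477.4  74.   71.8] yang 91.41 tilt [-1.e-03 -7.e-04 -1.e+00] q7 1.49 w 85.1 F [ 0.9  0.1 -0.4] g 0.0
```

>>> {"api": "send_rows", "payload": {"deltas": [{"dx": 0, "dy": 0, "dz": -18, "rx": 0, "ry": 0, "rz": 0}, {"dx": 0, "dy": 0, "dz": -32, "rx": 0, "ry": 0, "rz": 0}, {"dx": 0, "dy": 0, "dz": -38, "rx": 0, "ry": 0, "rz": 0}, {"dx": 0, "dy": 0, "dz": -40, "rx": 0, "ry": 0, "rz": 0}, {"dx": 0, "dy": 0, "dz": -40, "rx": 0, "ry": 0, "rz": 0}]}}

```text
clock: 21.92
tcp_pos: [0.4778, 0.0744, 0.0323]
orientation: [-0.04, 3.141, 0.0]
contact_force: [1.1, -1.1, 0.1]
grip_width: 0.0846
gripper_force: 0.0
```

>>> {"api": "send_rows", "payload": {"deltas": [{"dx": 0, "dy": 0, "dz": 0, "rx": 0, "ry": 0, "rz": 0}, {"dx": 0, "dy": 0, "dz": 0, "rx": 0, "ry": 0, "rz": 0}, {"dx": 0, "dy": 0, "dz": 0, "rx": 0, "ry": 0, "rz": 0}, {"dx": 0, "dy": 0, "dz": 0, "rx": 0, "ry": 0, "rz": 0}, {"dx": 0, "dy": 0, "dz": 0, "rx": 0, "ry": 0, "rz": 0}], "jaw": 40, "newtons": 40}}

```text
clock: 22.33
tcp_pos: [0.478, 0.0746, 0.0327]
orientation: [-0.041, 3.14, 0.001]
contact_force: [-0.9, 0.4, 7.3]
grip_width: 0.049
gripper_force: 41.0
```

>>> {"api": "send_rows", "payload": {"deltas": [{"dx": 0, "dy": 0, "dz": 0, "rx": 0, "ry": 0, "rz": 0}, {"dx": 0, "dy": 0, "dz": 0, "rx": 0, "ry": 0, "rz": 0}]}}

```text
clock: 22.5
tcp_pos: [0.478, 0.0746, 0.0327]
orientation: [-0.041, 3.14, 0.001]
contact_force: [-2.0, -0.4, 6.3]
grip_width: 0.0491
gripper_force: 41.0
```

```bash
python3 s.py
```

```text
t 22.5 tcp [478.   74.6  32.7] yang 91.50 tilt [ 1.1e-03  5.0e-04 -1.0e+00] q7 1.53 w 49.1 F [-2.  -0.4  6.3] g 41.03182554244995
```

>>> {"api": "send_rows", "payload": {"deltas": [{"dx": 0, "dy": 0, "dz": 5, "rx": 0, "ry": 0, "rz": 0}, {"dx": 0, "dy": 0, "dz": 20, "rx": 0, "ry": 0, "rz": 0}, {"dx": 0, "dy": 0, "dz": 50, "rx": 0, "ry": 0, "rz": 0}, {"dx": 0, "dy": 0, "dz": 85, "rx": 0, "ry": 0, "rz": -6}, {"dx": 0, "dy": -5, "dz": 120, "rx": 0, "ry": 0, "rz": -12}]}}

```text
clock: 22.92
tcp_pos: [0.4765, 0.07, 0.153]
orientation: [-0.293, -3.126, 0.0]
contact_force: [1.8, 1.3, -1.8]
grip_width: 0.0491
gripper_force: 42.5
```

>>> {"api": "send_rows", "payload": {"deltas": [{"dx": -5, "dy": -22, "dz": 0, "rx": 0, "ry": 0, "rz": -6.5}, {"dx": -10, "dy": -46, "dz": 0, "rx": 0, "ry": 0, "rz": -13}, {"dx": -16, "dy": -72, "dz": 0, "rx": 0, "ry": 0, "rz": -19.5}, {"dx": -22, "dy": -98, "dz": 0, "rx": 0, "ry": 0, "rz": -26}, {"dx": -28, "dy": -124, "dz": 0, "rx": 0, "ry": 0, "rz": -32.5}]}}

```text
clock: 23.33
tcp_pos: [0.4487, -0.0555, 0.1522]
orientation: [-1.159, -2.92, -0.001]
contact_force: [-0.2, -0.1, -2.2]
grip_width: 0.0491
gripper_force: 42.5
```

>>> {"api": "send_rows", "payload": {"deltas": [{"dx": -6, "dy": -26, "dz": 0, "rx": 0, "ry": 0, "rz": -6.5}, {"dx": -12, "dy": -52, "dz": 0, "rx": 0, "ry": 0, "rz": -13}, {"dx": -18, "dy": -78, "dz": 0, "rx": 0, "ry": 0, "rz": -19.5}, {"dx": -24, "dy": -104, "dz": 0, "rx": 0, "ry": 0, "rz": -26}, {"dx": -30, "dy": -130, "dz": 0, "rx": 0, "ry": 0, "rz": -32.5}]}}

```text
clock: 23.75
tcp_pos: [0.4187, -0.1854, 0.1521]
orientation: [-1.93, -2.478, -0.001]
contact_force: [0.6, 0.4, -2.1]
grip_width: 0.0495
gripper_force: 42.5
```

>>> {"api": "send_rows", "payload": {"deltas": [{"dx": -4, "dy": -18, "dz": 0, "rx": 0, "ry": 0, "rz": -5}, {"dx": -6, "dy": -31, "dz": 0, "rx": 0, "ry": 0, "rz": -9.9}, {"dx": -6, "dy": -31, "dz": -15, "rx": 0, "ry": 0, "rz": -9.9}, {"dx": -6, "dy": -31, "dz": -40, "rx": 0, "ry": 0, "rz": -9.9}, {"dx": -6, "dy": -31, "dz": -60, "rx": 0, "ry": 0, "rz": -9.9}]}}

```text
clock: 24.17
tcp_pos: [0.4134, -0.2155, 0.0913]
orientation: [2.131, 2.308, 0.001]
contact_force: [0.7, 0.9, -1.3]
grip_width: 0.0492
gripper_force: 42.5
```

>>> {"api": "send_rows", "payload": {"deltas": [{"dx": 0, "dy": 0, "dz": -6, "rx": 0, "ry": 0, "rz": 0}, {"dx": 0, "dy": 0, "dz": -10, "rx": 0, "ry": 0, "rz": 0}, {"dx": 0, "dy": 0, "dz": -10, "rx": 0, "ry": 0, "rz": 0}, {"dx": 0, "dy": 0, "dz": -10, "rx": 0, "ry": 0, "rz": 0}]}}

```text
clock: 24.5
tcp_pos: [0.4139, -0.2157, 0.0826]
orientation: [2.13, 2.308, 0.001]
contact_force: [0.3, -0.1, -1.0]
grip_width: 0.0491
gripper_force: 42.4
```

```bash
python3 s.py
```

```text
t 24.5 tcp [ 413.9 -215.7   82.6] yang 4.59 tilt [ 1.1e-03 -2.0e-04 -1.0e+00] q7 0.89 w 49.1 F [ 0.3 -0.1 -1. ] g 42.41792321205139
```

Dead on target. I lower it 30 mm to about 52.7.

>>> {"api": "send_rows", "payload": {"deltas": [{"dx": 0.3, "dy": 0, "dz": -12, "rx": 0, "ry": 0, "rz": 0}, {"dx": 0.3, "dy": 0, "dz": -22, "rx": 0, "ry": 0, "rz": 0}, {"dx": 0.3, "dy": 0, "dz": -27, "rx": 0, "ry": 0, "rz": 0}, {"dx": 0.3, "dy": 0, "dz": -29, "rx": 0, "ry": 0, "rz": 0}, {"dx": 0.3, "dy": 0, "dz": -29, "rx": 0, "ry": 0, "rz": 0}]}}

```text
clock: 24.92
tcp_pos: [0.4137, -0.2155, 0.0529]
orientation: [-2.13, -2.308, -0.0]
contact_force: [0.9, -0.5, -1.0]
grip_width: 0.049
gripper_force: 42.5
```

>>> {"api": "send_rows", "payload": {"deltas": [{"dx": 0, "dy": 0, "dz": -0.5, "rx": 0, "ry": 0, "rz": 0}, {"dx": 0, "dy": 0, "dz": -0.8, "rx": 0, "ry": 0, "rz": 0}, {"dx": 0, "dy": 0, "dz": -0.8, "rx": 0, "ry": 0, "rz": 0}]}}

```text
clock: 25.17
tcp_pos: [0.414, -0.2157, 0.0527]
orientation: [2.131, 2.308, 0.001]
contact_force: [-1.9, 1.7, 6.6]
grip_width: 0.049
gripper_force: 43.5
```

```bash
python3 s.py
```

```text
t 25.1667 tcp [ 414.  -215.7   52.7] yang 4.58 tilt [ 7.e-04  3.e-04 -1.e+00] q7 0.94 w 49.0 F [-1.9  1.7  6.6] g 43.517611026763916
```

>>> {"api": "send_rows", "payload": {"deltas": [{"dx": 0, "dy": 0, "dz": 0.8, "rx": 0, "ry": 0, "rz": 0}, {"dx": 0, "dy": 0, "dz": 0.8, "rx": 0, "ry": 0, "rz": 0}, {"dx": 0, "dy": 0, "dz": 0.8, "rx": 0, "ry": 0, "rz": 0}, {"dx": 0, "dy": 0, "dz": 0.8, "rx": 0, "ry": 0, "rz": 0}], "jaw": 68}}

```text
clock: 25.5
tcp_pos: [0.4139, -0.2155, 0.0529]
orientation: [2.13, 2.309, 0.0]
contact_force: [-1.1, -0.2, -0.1]
grip_width: 0.068
gripper_force: 0.0
```

>>> {"api": "send_rows", "payload": {"deltas": [{"dx": 0, "dy": 0, "dz": 15, "rx": 0, "ry": 0, "rz": 0}, {"dx": 0, "dy": 0, "dz": 50, "rx": 0, "ry": 0, "rz": 0}, {"dx": 0, "dy": 0, "dz": 90, "rx": 0, "ry": 0, "rz": 0}, {"dx": 0, "dy": 0, "dz": 125, "rx": 0, "ry": 0, "rz": 0}, {"dx": 0, "dy": 0, "dz": 160, "rx": 0, "ry": 0, "rz": 0}]}}

```text
clock: 25.92
tcp_pos: [0.4133, -0.2158, 0.2143]
orientation: [-2.131, -2.308, 0.001]
contact_force: [1.2, -0.5, -0.1]
grip_width: 0.068
gripper_force: 0.0
```

>>> {"api": "send_rows", "payload": {"deltas": [{"dx": 10, "dy": 35, "dz": 5, "rx": 0, "ry": 0, "rz": 4}, {"dx": 20, "dy": 70, "dz": 10, "rx": 0, "ry": 0, "rz": 8}, {"dx": 30, "dy": 105, "dz": 15, "rx": 0, "ry": 0, "rz": 12}, {"dx": 40, "dy": 140, "dz": 20, "rx": 0, "ry": 0, "rz": 16}, {"dx": 50, "dy": 175, "dz": 20, "rx": 0, "ry": 0, "rz": 20}]}}

```text
clock: 26.33
tcp_pos: [0.4644, -0.0388, 0.2339]
orientation: [1.692, 2.645, 0.003]
contact_force: [1.5, -0.6, 0.1]
grip_width: 0.0678
gripper_force: 0.0
```

>>> {"api": "send_rows", "payload": {"deltas": [{"dx": 0, "dy": 38, "dz": 0, "rx": 0, "ry": 0, "rz": 4}, {"dx": 0, "dy": 76, "dz": 0, "rx": 0, "ry": 0, "rz": 8}, {"dx": 0, "dy": 114, "dz": 0, "rx": 0, "ry": 0, "rz": 12}, {"dx": 0, "dy": 152, "dz": 0, "rx": 0, "ry": 0, "rz": 16}, {"dx": 0, "dy": 190, "dz": 0, "rx": 0, "ry": 0, "rz": 20}]}}

```text
clock: 26.75
tcp_pos: [0.4633, 0.1513, 0.2329]
orientation: [-1.208, -2.9, -0.001]
contact_force: [0.9, -0.1, -0.9]
grip_width: 0.0681
gripper_force: 0.0
```

>>> {"api": "send_rows", "payload": {"deltas": [{"dx": -15, "dy": 36, "dz": 0, "rx": 0, "ry": 0, "rz": 4}, {"dx": -30, "dy": 74, "dz": 0, "rx": 0, "ry": 0, "rz": 8}, {"dx": -45, "dy": 112, "dz": 0, "rx": 0, "ry": 0, "rz": 12}, {"dx": -60, "dy": 150, "dz": 0, "rx": 0, "ry": 0, "rz": 16}, {"dx": -75, "dy": 188, "dz": 0, "rx": 0, "ry": 0, "rz": 20}]}}

```text
clock: 27.17
tcp_pos: [0.3876, 0.3391, 0.2328]
orientation: [-0.686, -3.066, -0.0]
contact_force: [0.6, 0.7, 0.5]
grip_width: 0.0678
gripper_force: 0.0
```

>>> {"api": "send_rows", "payload": {"deltas": [{"dx": -15, "dy": 30, "dz": 0, "rx": 0, "ry": 0, "rz": 0}, {"dx": -30, "dy": 60, "dz": 0, "rx": 0, "ry": 0, "rz": 0}, {"dx": -35, "dy": 80, "dz": 0, "rx": 0, "ry": 0, "rz": 0}, {"dx": -35, "dy": 80, "dz": 0, "rx": 0, "ry": 0, "rz": 0}]}}

```text
clock: 27.5
tcp_pos: [0.3507, 0.4227, 0.2325]
orientation: [-0.679, -3.066, -0.003]
contact_force: [0.3, 0.6, -0.0]
grip_width: 0.0679
gripper_force: 0.0
```

```bash
python3 s.py; python3 look.py 4|grep plane; python3 - <<'E'
from m2 import *
for n in('top4','scene4'):
    f=pickle.load(open(n+'.pkl','rb'));C=cloud(f)
    for k,b,z0,z1 in(('short',(.5,.65,-.32,-.1),.048,.075),('long',(.35,.48,-.35,-.1),.05,.075),('caul',(.39,.47,.3,.44),.022,.04)):
        P=C[blob(f,C,b,z0,z1)];print(n,k,rect(P),np.percentile(P[:,2]*1000,[5,50,95]).round(1))
f=pickle.load(open('top4.pkl','rb'));cv2.imwrite('pics/t4.png',cv2.resize(f['frame'][140:280,340:480],(600,600),interpolation=3))
E
```

```text
t 27.5 tcp [350.7 422.7 232.5] yang 65.03 tilt [-7.0e-04  1.9e-03 -1.0e+00] q7 0.24 w 67.9 F [ 0.3  0.6 -0. ] g 0.0
plane c 580.1 357.2  size 170.5 x 49.5  ang 86.4 1583 [16.5 37.2 62. ]
plane c 578.3 349.2  size 188.1 x 59.6  ang 84.2 876 [16.6 34.2 61.4]
top4 short c 575.7 -202.5  size 133.2 x 52.5  ang 86.7 [55.3 58.4 61. ]
top4 long c 414.5 -215.9  size 170.8 x 49.7  ang -85.0 [57.9 60.6 63.1]
top4 caul c 426.8 367.2  size 98.9 x 40.2  ang -87.2 [25.6 28.6 31.3]
scene4 short c 573.1 -201.3  size 132.4 x 55.3  ang 86.6 [50.5 59.3 62. ]
scene4 long c 412.2 -213.9  size 169.8 x 55.8  ang -85.7 [53.1 61.8 64. ]
scene4 caul c 440.6 327.5  size 27.5 x 15.1  ang 38.8 [25.9 29.3 31.4]
```

View pics/t4.png

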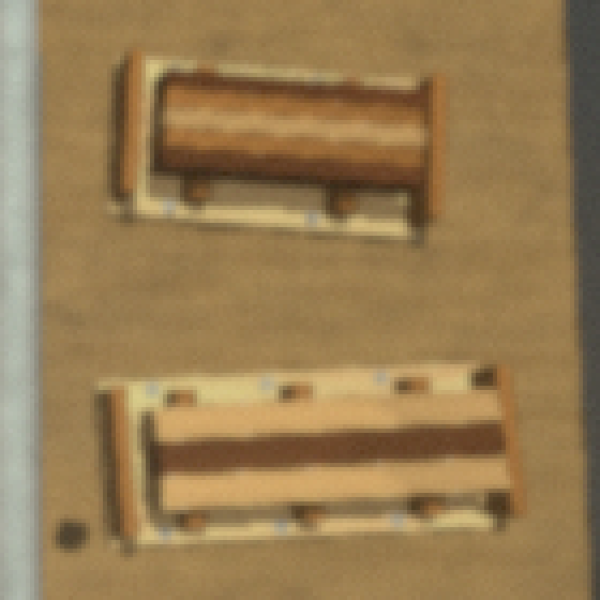

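Both blanks rest centred on their bearers: the short one at (290,128) and the long one at (330,450), within about 1 mm and square to their cradles. The plane and caul are unchanged, so I hand in.

```bash
python3 -c "
from bench import r
print(r.hand_in())"
```

```text
the job is handed in; nothing more can be done
None
```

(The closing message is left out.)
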